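# Pack the staining set into one stack

### The job

Pack the slide-staining set away as one stack, built where the large dish stands. From the bottom up: the slide rack down inside the large dish, the large lid closed on it, the small dish standing upright in the middle of that lid and square with it, the coverslip rack down inside the small dish, and the small lid closed on top. Leave the white slide box, the amber jar and the roll of tape that stand among them where they are.

Things in the scene. Friction and masses are not known exactly. Their poses are not given: they have to be found in the camera images.
- large_dish: Large open grey plastic dish, rectangular, empty: 110 (its x) x 62 (y) x 64 mm high outside, walls 3, floor 4 mm (inside 104 x 56, 60 deep), about 0.4 kg, loose. Origin: centre of underside, z up. Upright, long side within 0.4 rad of world x. The stack is built on it.
- slide_rack: The larger stainless rack, holding ten glass slides (fixed in it): base 84 (x) x 44 (y) mm, slides up to 29 mm, total height 52 mm, about 0.16 kg. A strap handle arches over its middle; on top of it a black grip 10 (x) x 28 (y) x 10 mm high, top 52 mm above the origin: pinch across the 10 mm. Origin: centre of underside, z up. Long side within 0.5 rad of world x.
- large_lid: The larger flat grey lid: plate 118 (x) x 68 (y) x 9 mm; under it a plug ridge 94 x 46 mm, 5 mm high, 5 mm slack all round in the dish. Lies on its plug: plate edge 5 to 14 mm above the bench. Origin: centre of plug's lower edge, z up; closed: 59 mm above the large dish's origin, either way round. Take it across the 68 mm. Long side within 0.4 rad of world x; about 0.09 kg.
- small_dish: Small open grey plastic dish, rectangular, empty: 70 (x) x 46 (y) x 48 mm high outside, walls 3, floor 4 mm (inside 64 x 40, 44 deep), about 0.14 kg. Origin: centre of underside, z up. Upright, long side within 0.5 rad of world x. On the large lid its origin is 14 mm above the large lid's origin.
- coverslip_rack: The smaller stainless rack, holding six coverslips (fixed in it): base 48 (x) x 28 (y) mm, glass up to 25 mm, total height 37 mm, about 0.06 kg. Strap handle over its middle with a black grip 10 (x) x 22 (y) x 10 mm high, top 37 mm above the origin: pinch across the 10 mm; in the small dish 27 mm is free on each side of it. Origin: centre of underside, z up. Long side within 0.6 rad of world x.
- small_lid: The smaller flat grey lid: plate 76 (x) x 52 (y) x 9 mm; under it a plug ridge 54 x 30 mm, 5 mm high, 5 mm slack all round in the small dish. Lies on its plug: plate edge 5 to 14 mm above the bench. Origin: centre of plug's lower edge, z up; closed: 43 mm above the small dish's origin, either way round. Take it across the 52 mm. Long side within 0.5 rad of world x; about 0.05 kg.
- slide_box: Bystander: closed white slide box, 100 x 80 x 32 mm, loose. Origin: centre of the underside.
- jar: Bystander: amber glass jar with black cap, 52 mm across, 56 mm high, loose. Origin: centre of the underside.
- tape: Bystander: roll of white tape lying flat, 82 mm across with a 62 mm hole, 24 mm high, loose. Origin: centre of the underside.
Not all that is in view belongs to the job. What is shaped like the coverslip_rack but yellow is not meant.

How it is judged:
On the way, in this order (a step that is already met when the one before it is completed fails the run):
1. the slide rack is down inside the large dish (z of slide_rack in the frame of large_dish between 0.002 and 0.007 m and horizontal distance between slide_rack and large_dish below 0.016 m and angle between slide_rack's own z axis and vertical below 0.08 rad and angle between the x axis of slide_rack and the x axis of large_dish, either way round below 0.3 rad), for 0.2 s.
2. the large lid is closed on the large dish, with the rack in it (all of step 1 and z of large_lid in the frame of large_dish between 0.0565 and 0.0615 m and horizontal distance between large_lid and large_dish below 0.01 m and angle between large_lid's own z axis and vertical below 0.08 rad and angle between the x axis of large_lid and the x axis of large_dish, either way round below 0.2 rad), for 0.2 s.
3. the small dish stands on the closed large lid (z of large_lid in the frame of large_dish between 0.0565 and 0.0615 m and horizontal distance between large_lid and large_dish below 0.01 m and angle between each of large_lid, small_dish's own z axis and vertical below 0.08 rad and angle between the x axis of large_lid and the x axis of large_dish, either way round below 0.2 rad and z of small_dish in the frame of large_lid between 0.0115 and 0.0165 m and horizontal distance between small_dish and large_lid below 0.014 m and angle between the x axis of small_dish and the x axis of large_lid, either way round below 0.25 rad), for 0.2 s.
At the end, for the whole second after the job is handed in: Racks flat on the floors of their dishes; lids closed on the rims, within 10 mm of centred; small dish upright on the large lid, within 14 mm of its middle and 0.25 rad of square; large dish level, within 50 mm of its start; all released and at rest (all of step 1 and all of step 3 and z of coverslip_rack in the frame of small_dish between 0.002 and 0.007 m and horizontal distance between coverslip_rack and small_dish below 0.014 m and angle between each of coverslip_rack, small_lid's own z axis and vertical below 0.08 rad and angle between the x axis of coverslip_rack and the x axis of small_dish, either way round below 0.4 rad and z of small_lid in the frame of small_dish between 0.0405 and 0.0455 m and horizontal distance between small_lid and small_dish below 0.01 m and angle between the x axis of small_lid and the x axis of small_dish, either way round below 0.25 rad and angle between large_dish's own z axis and vertical below 0.05 rad and distance of large_dish from where it was at the start of the episode below 0.05 m and linear speed of each of large_dish, slide_rack, large_lid, small_dish, coverslip_rack, small_lid below 0.02 m/s); the robot touches nothing.
It fails at once if the slide box is shifted by more than 30 mm (distance of slide_box from where it was at the start of the episode above 0.03 m).
It fails at once if the amber jar is shifted by more than 30 mm (distance of jar from where it was at the start of the episode above 0.03 m).
It fails at once if the roll of tape is shifted by more than 30 mm (distance of tape from where it was at the start of the episode above 0.03 m).
It also fails if it takes over 144 s, if anything falls off the work surface, if the arm or the gripper's body presses on something with over 40 N, if the wrist force passes 120 N, or if a joint passes its speed limit or range.

### The arm

A 6-joint arm with a two-finger parallel gripper is mounted at the origin on the work surface. World frame = base frame: x ahead of the robot, y to its left, z up, the work surface at z = 0. Lengths are in m, angles in rad, forces in N, time in s.
With the tool pointing down it reaches from about 0.35 to 0.975 m from the base axis. Payload 4.9 kg.
Tool frame: the origin (TCP) lies on the front face of the gripper's body, between the roots of the fingers; the fingertips stand 73 mm ahead of it and the grasp point (between the pads) lies 54 mm ahead of it; z points along the fingers, y is the line along which they close (so a half turn about z gives the same grasp; the last joint's range is limited). The gripper opens to 85 mm and grips with 20 to 120 N. Pads are 22 mm wide; open, the fingers measure 114 mm over their backs; the gripper's body (76 mm by 85 mm) begins 54 mm behind the grasp point. The pads swing forward as they close: fully open they stand 13 mm farther back than shut.
Start: joints at [1.144, 0.053, 1.613, -0, 1.476, -0.119], TCP at [0.189, 0.596, 0.304] pointing down, gripper open.
Joint ranges: [-3.01, 3.01], [-1.01, 2.22], [0.06, 2.58], [-1.02, 4.17], [0.09, 2.62], [-3.14, 3.14]. Speed limits (rad/s): [2.57, 2.57, 3.14, 3.14, 3.14, 3.14].

### API

Orientations are given as a rotation vector (axis times angle).
In Python, from station import status, imaging, order gives the robot as it stands.
- The arm moves only by the tool arm_command, never from a script. Its argument "increments" is a list of rows, each an object with "slide": the shift along the tool's x, y, z in m, a list of three; "spin": the turn about the tool's z in degrees; "gripper": the opening, from -1 (shut) to 1 (fully open). In form: [{"slide": [x, y, z], "spin": spin, "gripper": gripper}, ...]. A call has 1 to 8 rows; each row is the pose to reach, as a shift and turn from the pose commanded when the call began, along the tool's axes at that moment; what a row does not reach only later rows make up. A row lasts 1/12 s, in which the tool goes at most 41.7 mm and 7.16 degrees, less where a joint would pass 70% of its speed; a pose out of reach is approached as far as the arm can. A call with a gripper value outside its range is refused whole. The fingers move at their own pace and stop on an object; "newtons" is the grip in N (left out, the last holds). Time passes only in rows, so rows that repeat a pose let the fingers close. It gives the time, the measured TCP pose, the force, the opening and the grip force at its end, in the units of the state.
- status.get_obs(): the state, without advancing time (a new reading comes with each control period).
- imaging.get_image(name): name is "side" or "top" or "wrist"; returns a dict with "frame" (400x640x3 uint8, red, green, blue), "vfov" (degrees; the focal length in pixels is half the picture's height over the tangent of half this angle, whatever the lens; pixels are square), "cx", "cy" (the principal point, pixels), "view" (4x4, takes a point from world to camera coordinates); the wrist camera has in their place "mount" (4x4, takes a point from camera to tool coordinates, whose origin is the TCP and whose axes are the flange's). Camera axes: x right, y up, looking along -z (the intrinsics and any distortion apply to the point x, -y, -z); pixel columns grow to the right and rows downward; lengths in m; the calibration is good to about 2 mm. A picture is of the moment at which its call begins: read the wrist's pose just before it. There is no depth.
- order.finish_job(): hands the job in; it is judged then, once.
The state is a dict: "t": time; "q": joint angles; "dq": joint speeds; "effort": joint torques, N m; "tool_pos": TCP position; "tool_rot": TCP orientation; "contact_force": force on the tool from outside, world axes, zero at the start; "wrist_torque": the same for the moment, N m; "opening": finger opening in m; "grip_force": force on a finger pad.
Only numpy, scipy, OpenCV 4.12 (cv2) and the standard library are available. Lean on these libraries where they do the work, as an engineer would, in place of code of your own. Each camera call takes 0.05 s, during which the arm holds its last target. There are 200 camera calls.

## Working session

There is one attempt and no reset: what is moved stays moved. The work goes in short steps, Python scripts to look and compute and a tool call to move; the robot and the scene stay as the last step left them, time stands still between calls to the robot, and variables do not carry over. Pictures are saved under pics/ and viewed, at most 14 in all, crops included, and the job is handed in when it is done.

Besides the shell and the picture viewer there is one more tool, called after "Request:" as a command line: name --argument value ..., lists and objects as JSON in quotes. arm_command: Moves the arm, as the interface text tells. Its arguments: {"type":"object","properties":{"increments":{"type":"array","items":{"type":"object","properties":{"slide":{"type":"array","items":{"type":"number"}},"spin":{"type":"number"},"gripper":{"type":"number"}}}},"newtons":{"type":"number"}},"required":["increments"]}

```bash
ls; mkdir -p pics; python3 - <<'E'
from station import status, imaging
import cv2,numpy as np
print(status.get_obs())
for n in("top","side","wrist"):
    d=imaging.get_image(n); cv2.imwrite(f"pics/{n}0.png",d["frame"][:,:,::-1])
    print(n,{k:v for k,v in d.items() if k!="frame"})
E
```

```text
pics
{'t': 0.0, 'q': array([ 1.14400151e+00,  5.32997621e-02,  1.61430514e+00, -8.69318010e-06,
        1.47595309e+00, -1.18978334e-01]), 'dq': array([ 0.00152043,  0.00013122, -0.00054727, -0.00115998, -0.00055546,
        0.00097347]), 'effort': array([ 6.87654992e-04, -3.93674076e+01, -3.70175421e+01, -7.49842172e-06,
        7.14581736e-03, -1.74710704e-05]), 'tool_pos': array([0.1891528, 0.5951935, 0.3026916]), 'tool_rot': array([-4.81528921e-01, -3.10394104e+00,  2.97606901e-03]), 'contact_force': array([ 0.25358514, -1.18774696,  0.55877388]), 'wrist_torque': array([-0.04114278,  0.02230416,  0.02053443]), 'grip_force': 0.0, 'opening': 0.08573650526380026}
top {'vfov': 44.7926483726763, 'cx': 318.98494041633995, 'cy': 189.9033596745371, 'view': array([[ 0.01937317, -0.99932204,  0.03130719, -0.02971895],
       [ 0.98627705,  0.02423653,  0.16331006, -0.58609088],
       [-0.16395812,  0.02771372,  0.98607793, -1.29535476],
       [ 0.        ,  0.        ,  0.        ,  1.        ]])}
side {'vfov': 56.88513897284984, 'cx': 318.6813948885645, 'cy': 201.45460822203592, 'view': array([[ 0.9925348 , -0.12186778,  0.00478758, -0.57996195],
       [ 0.08082358,  0.68663926,  0.72249158, -0.08853569],
       [-0.09133578, -0.71671108,  0.69136315, -0.85325036],
       [ 0.        ,  0.        ,  0.        ,  1.        ]])}
wrist {'vfov': 58.41416159597204, 'cx': 328.67434770650146, 'cy': 200.37576156031054, 'mount': array([[ 9.64183466e-04,  9.57588492e-01,  2.88137727e-01,
         7.47088807e-02],
       [ 9.99999497e-01, -8.44107293e-04, -5.40975847e-04,
         3.68573742e-04],
       [-2.74813089e-04,  2.88138104e-01, -9.57588825e-01,
        -7.05650503e-02],
       [ 0.00000000e+00,  0.00000000e+00,  0.00000000e+00,
         1.00000000e+00]])}
```

View pics/top0.png

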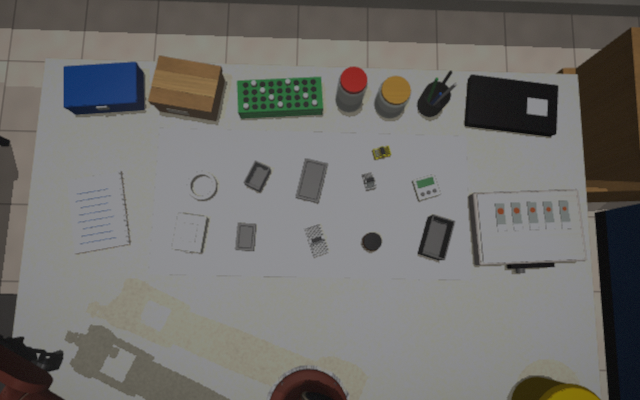

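View pics/side0.png

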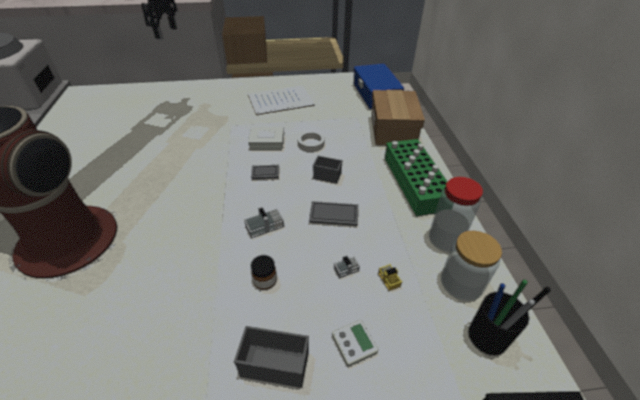

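```bash
cat > h.py <<'E'
from station import status, imaging
import cv2, numpy as np
from scipy.spatial.transform import Rotation as R
def cam(name, save=None):
    o=status.get_obs(); d=imaging.get_image(name)
    if name=="wrist":
        T=np.eye(4); T[:3,:3]=R.from_rotvec(o["tool_rot"]).as_matrix(); T[:3,3]=o["tool_pos"]
        C=T@d["mount"]
    else: C=np.linalg.inv(d["view"])
    f=200/np.tan(np.radians(d["vfov"])/2)
    if save: cv2.imwrite(f"pics/{save}.png",d["frame"][:,:,::-1])
    return dict(C=C,f=f,cx=d["cx"],cy=d["cy"],img=d["frame"])
def ray(c,uv):
    uv=np.atleast_2d(np.asarray(uv,float))
    v=np.c_[(uv[:,0]-c["cx"])/c["f"],-(uv[:,1]-c["cy"])/c["f"],-np.ones(len(uv))]
    return c["C"][:3,3], v@c["C"][:3,:3].T
def plane(c,uv,z):
    p,v=ray(c,uv); return p+v*((z-p[2])/v[:,2])[:,None]
def proj(c,P):
    P=np.atleast_2d(P); q=(P-c["C"][:3,3])@c["C"][:3,:3]
    return np.c_[c["cx"]+c["f"]*q[:,0]/-q[:,2], c["cy"]+c["f"]*q[:,1]/q[:,2]]
def tri(c1,uv1,c2,uv2):
    p1,v1=ray(c1,uv1);p2,v2=ray(c2,uv2);v1=v1[0];v2=v2[0]
    s=np.linalg.lstsq(np.c_[v1,-v2],p2-p1,rcond=None)[0]
    a,b=p1+v1*s[0],p2+v2*s[1]; return (a+b)/2,np.linalg.norm(a-b)
def toolmat():
    o=status.get_obs(); return R.from_rotvec(o["tool_rot"]).as_matrix(),o["tool_pos"]
E
python3 - <<'E'
from h import *
np.set_printoptions(precision=4,suppress=True)
c=cam("top");s=cam("side")
T=dict(tape=(203,187),sdish=(258,177),llid=(312,181),crack=(369,181),yel=(381,153),box=(190,232),slid=(246,236),srack=(316,240),jar=(372,241),ldish=(436,237))
S=dict(tape=(311,142),sdish=(328,168),llid=(334,213),crack=(346,267),yel=(390,277),box=(266,138),slid=(265,172),srack=(264,222),jar=(263,270),ldish=(272,355))
for k in T: print(k,plane(c,T[k],.02)[0],tri(c,T[k],s,S[k]))
print(toolmat()[0])
E
```

```text
tape [0.5916 0.3086 0.02  ] (array([0.5961, 0.3108, 0.01  ]), np.float64(0.00561065042116489))
sdish [0.6241 0.1557 0.02  ] (array([0.6255, 0.1548, 0.03  ]), np.float64(0.006383919161693122))
llid [0.6165 0.0027 0.02  ] (array([0.6203, 0.0025, 0.011 ]), np.float64(0.00423017539667194))
crack [ 0.6206 -0.1596  0.02  ] (array([ 0.6226, -0.1606,  0.0121]), np.float64(0.0011390203001928167))
yel [ 0.7034 -0.194   0.02  ] (array([ 0.7079, -0.1958,  0.0108]), np.float64(0.0043929356021441095))
box [0.4646 0.3369 0.02  ] (array([0.4643, 0.3374, 0.0177]), np.float64(0.0008474837929795145))
slid [0.4569 0.1822 0.02  ] (array([0.4575, 0.1834, 0.0096]), np.float64(0.00015964914149710515))
srack [ 0.45   -0.0121  0.02  ] (array([ 0.4512, -0.012 ,  0.0158]), np.float64(0.0020151833284873973))
jar [ 0.4505 -0.1684  0.02  ] (array([ 0.4497, -0.166 ,  0.0373]), np.float64(0.0004379636398865162))
ldish [ 0.4655 -0.3486  0.02  ] (array([ 0.4634, -0.3435,  0.0393]), np.float64(0.0014321678302359857))
[[-0.953   0.3029 -0.0004]
 [ 0.3029  0.953  -0.0008]
 [ 0.0001 -0.0009 -1.    ]]
```

Request:
arm_command --increments '[{"slide": [-0.2, -0.22, 0], "spin": -17.6, "gripper": 1}, {"slide": [-0.2, -0.22, 0], "spin": -17.6, "gripper": 1}, {"slide": [-0.2, -0.22, 0], "spin": -17.6, "gripper": 1}, {"slide": [-0.2, -0.22, 0], "spin": -17.6, "gripper": 1}, {"slide": [-0.2, -0.22, 0], "spin": -17.6, "gripper": 1}, {"slide": [-0.2, -0.22, 0], "spin": -17.6, "gripper": 1}, {"slide": [-0.2, -0.22, 0], "spin": -17.6, "gripper": 1}, {"slide": [-0.2, -0.22, 0], "spin": -17.6, "gripper": 1}]'

```text
t: 0.92
tool_pos: [0.3151, 0.3212, 0.3038]
tool_rot: [0.01, 3.14, -0.003]
contact_force: [-0.9, 0.6, 0.1]
opening: 0.0855
grip_force: 0.0
```

```bash
python3 -c "
from h import *
print(toolmat())"
```

```text
(array([[-0.99997872,  0.00632478,  0.00159663],
       [ 0.00632186,  0.99997835, -0.0018285 ],
       [-0.00160816, -0.00181836, -0.99999705]]), array([0.31506107, 0.32117284, 0.30383382]))
```

Request:
arm_command --increments '[{"slide": [-0.12, -0.22, -0.03]}, {"slide": [-0.12, -0.22, -0.03]}, {"slide": [-0.12, -0.22, -0.03]}, {"slide": [-0.12, -0.22, -0.03]}, {"slide": [-0.12, -0.22, -0.03]}, {"slide": [-0.12, -0.22, -0.03]}, {"slide": [-0.12, -0.22, -0.03]}, {"slide": [-0.12, -0.22, -0.03]}]'

```text
validation failed for argument at $.in...
```

```bash
python3 -c "
from h import *
import pickle
c=cam('wrist','w1'); pickle.dump(c,open('w1.pkl','wb'));print(toolmat()[1])"
```

```text
[0.31465804 0.32246998 0.30397015]
```

Request:
arm_command --increments '[{"slide": [0, -0.22, 0]}, {"slide": [0, -0.22, 0]}, {"slide": [0, -0.22, 0]}, {"slide": [0, -0.22, 0]}, {"slide": [0, -0.22, 0]}, {"slide": [0, -0.22, 0]}, {"slide": [0, -0.22, 0]}]'

```text
validation failed for argument at $.in...
```

```bash
python3 -c "
from h import *
import pickle
c=cam('wrist','w2'); pickle.dump(c,open('w2.pkl','wb'));print(toolmat()[1])"
```

```text
[0.3139661  0.32409497 0.30404264]
```

View pics/w1.png

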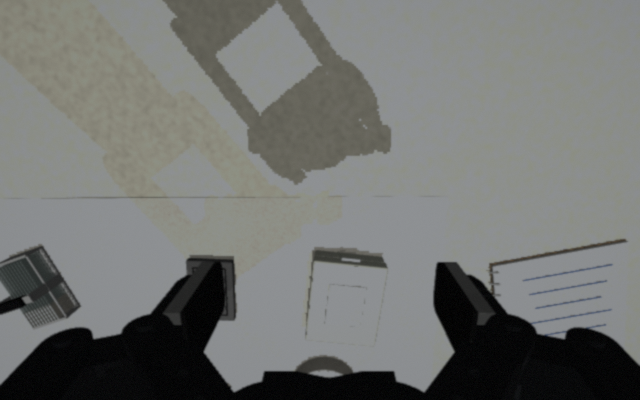

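View pics/w2.png

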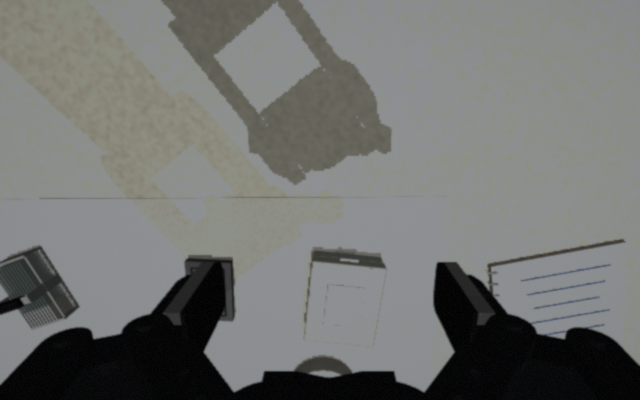

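Request:
arm_command --increments '[{"slide": [-0.22, -0.2, -0.05], "spin": 0, "gripper": 1}, {"slide": [-0.22, -0.2, -0.05], "spin": 0, "gripper": 1}, {"slide": [-0.22, -0.2, -0.05], "spin": 0, "gripper": 1}, {"slide": [-0.22, -0.2, -0.05], "spin": 0, "gripper": 1}, {"slide": [-0.22, -0.2, -0.05], "spin": 0, "gripper": 1}, {"slide": [-0.22, -0.2, -0.05], "spin": 0, "gripper": 1}, {"slide": [-0.22, -0.2, -0.05], "spin": 0, "gripper": 1}, {"slide": [-0.22, -0.2, -0.05], "spin": 0, "gripper": 1}]'

```text
t: 1.68
tool_pos: [0.5366, 0.1233, 0.3547]
tool_rot: [0.005, 3.139, -0.001]
contact_force: [-0.0, 0.3, 1.2]
opening: 0.0856
grip_force: 0.0
```

```bash
python3 -c "
from h import *
import pickle
cam('top');c=cam('wrist','w3'); pickle.dump(c,open('w3.pkl','wb'));print(toolmat()[1])"
```

```text
[0.53455029 0.125301   0.35380624]
```

Request:
arm_command --increments '[{"slide": [0, -0.25, 0], "spin": 0, "gripper": 1}, {"slide": [0, -0.25, 0], "spin": 0, "gripper": 1}, {"slide": [0, -0.25, 0], "spin": 0, "gripper": 1}, {"slide": [0, -0.25, 0], "spin": 0, "gripper": 1}, {"slide": [0, -0.25, 0], "spin": 0, "gripper": 1}, {"slide": [0, -0.25, 0], "spin": 0, "gripper": 1}, {"slide": [0, -0.25, 0], "spin": 0, "gripper": 1}]'

```text
t: 2.37
tool_pos: [0.5325, -0.1281, 0.3532]
tool_rot: [-0.008, -3.14, 0.003]
contact_force: [0.1, -0.0, -0.5]
opening: 0.0856
grip_force: 0.0
```

```bash
python3 -c "
from h import *
import pickle
cam('top');c=cam('wrist','w4'); pickle.dump(c,open('w4.pkl','wb'));print(toolmat()[1])"
```

```text
[ 0.53285502 -0.12385098  0.35328992]
```

View pics/w3.png

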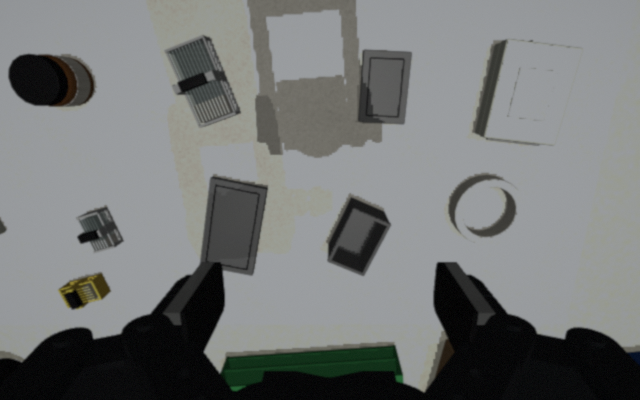

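View pics/w4.png

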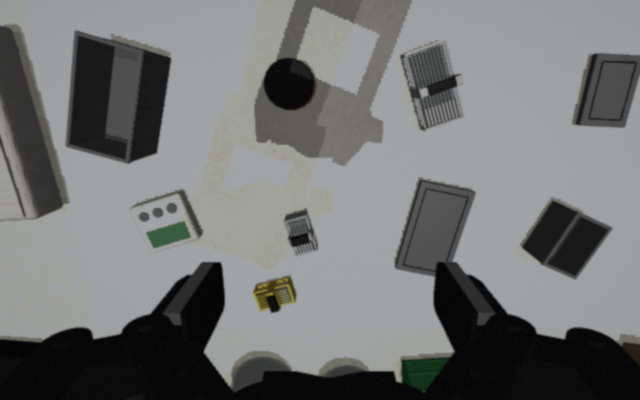

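```bash
python3 - <<'E'
from h import *
import pickle
np.set_printoptions(precision=4,suppress=True)
a,b=[pickle.load(open(f'w{i}.pkl','rb')) for i in(3,4)]
def blob(c,roi,th):
    x0,y0,x1,y1=roi; g=cv2.cvtColor(c["img"],cv2.COLOR_RGB2GRAY)[y0:y1,x0:x1]
    cs=cv2.findContours((g<th).astype(np.uint8),cv2.RETR_EXTERNAL,cv2.CHAIN_APPROX_NONE)[0]
    k=max(cs,key=cv2.contourArea); k=k+np.array([x0,y0]); r=cv2.minAreaRect(k)
    return r,cv2.boxPoints(r)
for n,ra,rb in(("srack",(165,65,225,105),(400,65,470,105)),("crack",(72,225,110,250),(280,225,320,252))):
    r1,p1=blob(a,ra,40); r2,p2=blob(b,rb,40)
    print(n,r1,r2,tri(a,r1[0],b,r2[0]))
for c,q in((a,[(233,35)]),):pass
def rep(n,c,uv,z):
    P=plane(c,uv,z)[:,:2]; e=np.roll(P,-1,0)-P
    print(n,P.mean(0),np.linalg.norm(e,axis=1),np.arctan2(e[:,1],e[:,0]))
rep("ldish",b,[(77,31),(171,52),(157,161),(67,147)],.064)
for n,c,roi in(("llid",a,(195,165,275,285)),("llid",b,(385,170,480,280)),("sdish",a,(320,185,395,280)),("slid",a,(350,40,420,135))):
    r,p=blob(c,roi,125); rep(n,c,p,.012 if n!="sdish" else .048)
E
```

```text
srack ((192.4716796875, 82.12628173828125), (11.774513244628906, 27.21061134338379), 68.96248626708984) ((442.10003662109375, 85.30000305175781), (10.11928653717041, 28.460494995117188), 71.56504821777344) (array([ 0.4513, -0.011 ,  0.0495]), np.float64(0.000645653595760916))
crack ((88.1470718383789, 236.0882568359375), (8.973817825317383, 18.675243377685547), 75.96376037597656) ((299.2078552246094, 239.5674285888672), (9.144288063049316, 17.23923110961914), 77.00537872314453) (array([ 0.6233, -0.1591,  0.0336]), np.float64(5.093006882345514e-05))
ldish [ 0.4644 -0.328 ] [0.0859 0.1064 0.0895 0.1111] [ 1.3587 -0.261  -1.7327  2.8515]
llid [0.6321 0.0022] [0.1508 0.069  0.1517 0.0759] [ 2.893   1.405  -0.2027 -1.7534]
llid [0.6249 0.0174] [0.1249 0.1048 0.1278 0.1139] [ 3.0101  1.3692 -0.0613 -1.7896]
sdish [0.6183 0.1558] [0.0856 0.0581 0.0876 0.0616] [ 2.704   1.0939 -0.3986 -2.0766]
slid [0.458  0.1819] [0.0987 0.0648 0.099  0.0696] [-3.1266  1.5685  0.0643 -1.573 ]
```

Request:
arm_command --increments '[{"slide": [0.082, 0.113, 0.15], "spin": 70, "gripper": 0}, {"slide": [0.082, 0.113, 0.15], "spin": 70, "gripper": -0.2}, {"slide": [0.082, 0.113, 0.15], "spin": 70, "gripper": -0.2}, {"slide": [0.082, 0.113, 0.15], "spin": 70, "gripper": -0.2}, {"slide": [0.082, 0.113, 0.15], "spin": 70, "gripper": -0.2}, {"slide": [0.082, 0.113, 0.15], "spin": 70, "gripper": -0.2}, {"slide": [0.082, 0.113, 0.15], "spin": 70, "gripper": -0.2}, {"slide": [0.082, 0.113, 0.15], "spin": 70, "gripper": -0.2}]'

```text
t: 3.13
tool_pos: [0.4497, -0.0082, 0.2026]
tool_rot: [-1.507, -2.754, -0.0]
contact_force: [0.2, 0.5, 0.1]
opening: 0.0338
grip_force: 0.0
```

```bash
cat >> h.py <<'E'
def go(X,Y,Z,yaw):
    "increment to world TCP, tool-y axis at yaw (rad, mod pi)"
    M,p=toolmat(); d=M.T@(np.array([X,Y,Z])-p)
    now=np.arctan2(M[1,1],M[0,1]); e=(yaw-now+np.pi/2)%np.pi-np.pi/2
    print("slide",d.round(4),"spin",round(float(np.degrees(-e)),2),"at",p.round(4),"yaw",round(float(now),3),"q6",round(float(status.get_obs()["q"][5]),2))
E
python3 - <<'E'
from h import *
import pickle
np.set_printoptions(precision=4,suppress=True)
c=cam('wrist','w5'); pickle.dump(c,open('w5.pkl','wb'))
go(.4513,-.011,.2,.344)
b=pickle.load(open('w4.pkl','rb'))
P=plane(b,[(77,31),(143,46),(130,160),(67,147)],.064)[:,:2]; e=np.roll(P,-1,0)-P
print(P.mean(0),np.linalg.norm(e,axis=1),np.arctan2(e[:,1],e[:,0]))
E
```

```text
slide [-0.0026 -0.0003  0.0032] spin 12.66 at [ 0.4502 -0.0086  0.2032] yaw 0.565 q6 -0.75
[ 0.4628 -0.3411] [0.0601 0.1109 0.0625 0.1111] [ 1.355  -0.268  -1.7857  2.8515]
```

View pics/w5.png

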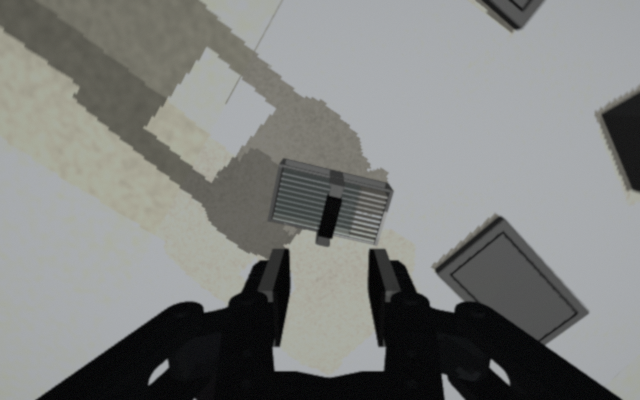

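```bash
python3 - <<'E'
from h import *
import pickle
c=pickle.load(open('w5.pkl','rb'))
g=cv2.cvtColor(c["img"],cv2.COLOR_RGB2GRAY)[185:245,310:350]
k=max(cv2.findContours((g<40).astype(np.uint8),0,1)[0],key=cv2.contourArea)+np.array([310,185])
r=cv2.minAreaRect(k);print(r,plane(c,r[0],.05))
go(.4513,-.011,.2,.335)
E
```

```text
((329.32354736328125, 216.70590209960938), (15.522278785705566, 41.47359085083008), 14.03624439239502) [[ 0.45138519 -0.01117415  0.05      ]]
slide [-0.0026 -0.0003  0.0032] spin 13.18 at [ 0.4502 -0.0086  0.2032] yaw 0.565 q6 -0.75
```

Request:
arm_command --increments '[{"slide": [-0.003, 0, 0.05], "spin": 13, "gripper": -0.2}, {"slide": [-0.003, 0, 0.05], "spin": 13, "gripper": -0.2}, {"slide": [-0.003, 0, 0.07], "spin": 13, "gripper": -0.2}, {"slide": [-0.003, 0, 0.09], "spin": 13, "gripper": -0.2}, {"slide": [-0.003, 0, 0.097], "spin": 13, "gripper": -0.2}, {"slide": [-0.003, 0, 0.097], "spin": 13, "gripper": -0.2}]'

```text
t: 3.68
tool_pos: [0.451, -0.0124, 0.1049]
tool_rot: [-1.802, -2.568, 0.002]
contact_force: [-0.2, 0.7, -0.4]
opening: 0.0341
grip_force: 0.0
```

```bash
python3 - <<'E'
from h import *
go(.4513,-.011,.106,.335)
E
```

```text
slide [ 0.0012  0.0007 -0.0011] spin 0.7 at [ 0.451  -0.0124  0.1049] yaw 0.347 q6 -0.54
```

Request:
arm_command --increments '[{"slide": [0, 0, 0], "spin": 0, "gripper": -1}, {"slide": [0, 0, 0], "spin": 0, "gripper": -1}, {"slide": [0, 0, 0], "spin": 0, "gripper": -1}, {"slide": [0, 0, 0], "spin": 0, "gripper": -1}, {"slide": [0, 0, 0], "spin": 0, "gripper": -1}, {"slide": [0, 0, -0.04], "spin": 0, "gripper": -1}, {"slide": [0, 0, -0.08], "spin": 0, "gripper": -1}, {"slide": [0, 0, -0.12], "spin": 0, "gripper": -1}]' --newtons 40

```text
t: 4.35
tool_pos: [0.4516, -0.0143, 0.2272]
tool_rot: [-1.808, -2.566, 0.002]
contact_force: [0.5, -1.3, -2.2]
opening: 0.0089
grip_force: 41.9
```

```bash
python3 - <<'E'
from h import *
go(.4628,-.3411,.23,-.279)
E
```

```text
slide [-0.3115 -0.0994 -0.0029] spin 35.64 at [ 0.4516 -0.0143  0.2272] yaw 0.343 q6 -0.54
```

Request:
arm_command --increments '[{"slide": [-0.27, -0.086, -0.06], "spin": 36, "gripper": -1}, {"slide": [-0.27, -0.086, -0.06], "spin": 36, "gripper": -1}, {"slide": [-0.27, -0.086, -0.06], "spin": 36, "gripper": -1}, {"slide": [-0.27, -0.086, -0.06], "spin": 36, "gripper": -1}, {"slide": [-0.27, -0.086, -0.06], "spin": 36, "gripper": -1}, {"slide": [-0.27, -0.086, -0.06], "spin": 36, "gripper": -1}, {"slide": [-0.27, -0.086, -0.06], "spin": 36, "gripper": -1}, {"slide": [-0.27, -0.086, -0.06], "spin": 36, "gripper": -1}]'

```text
t: 5.02
tool_pos: [0.4623, -0.3038, 0.2889]
tool_rot: [2.516, 1.872, -0.003]
contact_force: [-1.1, 0.8, -1.6]
opening: 0.0089
grip_force: 41.9
```

```bash
python3 - <<'E'
from h import *
go(.435,-.437,.28,-.279)
E
```

```text
slide [-0.1354  0.0121  0.0096] spin -0.7 at [ 0.4623 -0.3038  0.2889] yaw -0.291 q6 -0.42
```

Request:
arm_command --increments '[{"slide": [-0.04, 0.004, 0], "spin": -0.7, "gripper": -1}, {"slide": [-0.08, 0.008, 0], "spin": -0.7, "gripper": -1}, {"slide": [-0.12, 0.012, 0], "spin": -0.7, "gripper": -1}, {"slide": [-0.135, 0.012, 0], "spin": -0.7, "gripper": -1}, {"slide": [-0.135, 0.012, 0], "spin": -0.7, "gripper": -1}]'

```text
t: 5.43
tool_pos: [0.4346, -0.4333, 0.2861]
tool_rot: [-2.506, -1.893, 0.002]
contact_force: [-0.3, 1.1, -3.8]
opening: 0.0088
grip_force: 41.9
```

```bash
python3 - <<'E'
from h import *
import pickle
c=cam('wrist','w6'); pickle.dump(c,open('w6.pkl','wb'))
go(.435,-.437,.28,-.279)
E
```

```text
slide [-0.0055  0.0013  0.0061] spin 0.2 at [ 0.4353 -0.4314  0.2861] yaw -0.276 q6 -0.63
```

View pics/w6.png

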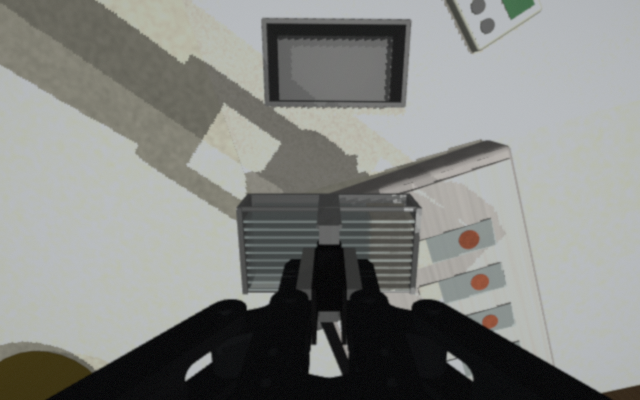

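```bash
python3 - <<'E'
from h import *
import pickle
np.set_printoptions(precision=4,suppress=True)
c=pickle.load(open('w6.pkl','rb'))
def rep(c,uv,z):
    P=plane(c,uv,z)[:,:2]; e=np.roll(P,-1,0)-P
    print(P.mean(0),np.linalg.norm(e,axis=1),np.arctan2(e[:,1],e[:,0])); return P.mean(0)
p=rep(c,[(262,18),(411,20),(407,107),(263,105)],.064)
g=cv2.cvtColor(c["img"],cv2.COLOR_RGB2GRAY)
m=np.zeros_like(g);m[5:118,250:425]=((g<150)*1)[5:118,250:425]
# rim grey vs surroundings: edge fit by Hough-free column/row scans
for r in(40,60,80): 
    row=np.abs(np.diff(g[r,250:425].astype(int)));print(r,250+np.nonzero(row>25)[0])
for q in(300,330,370):
    col=np.abs(np.diff(g[:125,q].astype(int)));print(q,np.nonzero(col>25)[0])
M,t=toolmat();tx=M[:2,0]
for off in(.003,): q=p-off*tx; go(q[0],q[1],.28,-.279)
E
```

```text
[ 0.4642 -0.343 ] [0.1104 0.0625 0.114  0.0624] [-0.2885 -1.8312  2.8521  1.2536]
40 [261 266 404 409]
60 [262 267 277 403 408]
80 [262 263 278 401 402 406 407]
300 [ 17  23 106]
330 [ 17  18  23 106 107]
370 [ 17  18  23  24 100 107]
slide [0.0899 0.0038 0.0062] spin 0.2 at [ 0.4353 -0.4314  0.2861] yaw -0.276 q6 -0.63
```

Request:
arm_command --increments '[{"slide": [0.04, 0.002, 0], "spin": 0.8, "gripper": -1}, {"slide": [0.075, 0.004, 0], "spin": 0.8, "gripper": -1}, {"slide": [0.09, 0.004, 0], "spin": 0.8, "gripper": -1}, {"slide": [0.09, 0.004, 0.02], "spin": 0.8, "gripper": -1}, {"slide": [0.09, 0.004, 0.05], "spin": 0.8, "gripper": -1}, {"slide": [0.09, 0.004, 0.07], "spin": 0.8, "gripper": -1}, {"slide": [0.09, 0.004, 0.07], "spin": 0.8, "gripper": -1}, {"slide": [0.09, 0.004, 0.07], "spin": 0.8, "gripper": -1}]'

```text
t: 6.15
tool_pos: [0.4638, -0.3431, 0.2156]
tool_rot: [-2.512, -1.881, 0.001]
contact_force: [-1.0, 0.0, -1.9]
opening: 0.0094
grip_force: 41.9
```

```bash
python3 - <<'E'
from h import *
import pickle
c=cam('wrist','w7'); pickle.dump(c,open('w7.pkl','wb'))
p=np.array([.4642,-.343])-.003*toolmat()[0][:2,0]
go(p[0],p[1],.112,-.289)
E
```

```text
slide [-0.002  -0.0007  0.1056] spin 0.18 at [ 0.4646 -0.3441  0.2176] yaw -0.286 q6 -0.48
```

View pics/w7.png

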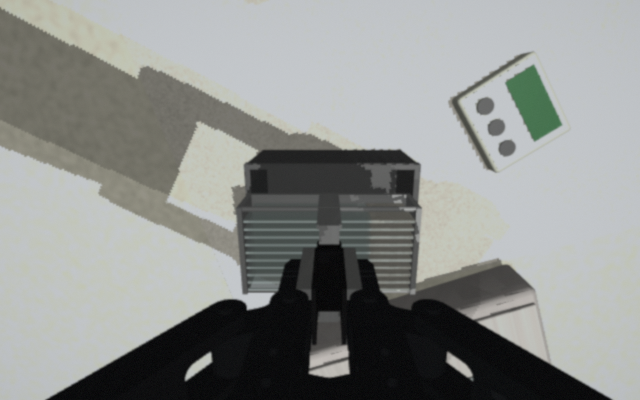

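Request:
arm_command --increments '[{"slide": [-0.002, 0.001, 0.03], "spin": 0.2, "gripper": -1}, {"slide": [-0.002, 0.001, 0.05], "spin": 0.2, "gripper": -1}, {"slide": [-0.002, 0.001, 0.065], "spin": 0.2, "gripper": -1}, {"slide": [-0.002, 0.001, 0.08], "spin": 0.2, "gripper": -1}, {"slide": [-0.002, 0.001, 0.09], "spin": 0.2, "gripper": -1}, {"slide": [-0.002, 0.001, 0.098], "spin": 0.2, "gripper": -1}, {"slide": [-0.002, 0.001, 0.103], "spin": 0.2, "gripper": -1}, {"slide": [-0.002, 0.001, 0.103], "spin": 0.2, "gripper": -1}]'

```text
t: 6.87
tool_pos: [0.4647, -0.347, 0.1138]
tool_rot: [-2.519, -1.877, 0.0]
contact_force: [-0.1, -0.1, -1.5]
opening: 0.0087
grip_force: 41.9
```

```bash
python3 - <<'E'
from h import *
c=cam('wrist','w8');cam('side','s8')
p=np.array([.4642,-.343])-.003*toolmat()[0][:2,0]
print(status.get_obs()['contact_force'])
go(p[0],p[1],.110,-.289)
E
```

```text
[-0.20373897 -1.16777896 -1.31672588]
slide [ 0.0009 -0.0021  0.0048] spin -0.07 at [ 0.4651 -0.3474  0.1148] yaw -0.29 q6 -0.48
```

Request:
arm_command --increments '[{"slide": [0, -0.001, 0.003], "spin": 0, "gripper": -1}, {"slide": [0, -0.001, 0.005], "spin": 0, "gripper": -1}, {"slide": [0, -0.001, 0.005], "spin": 0, "gripper": -0.4}, {"slide": [0, -0.001, 0.005], "spin": 0, "gripper": -0.4}, {"slide": [0, -0.001, 0.005], "spin": 0, "gripper": -0.4}, {"slide": [0, -0.001, -0.03], "spin": 0, "gripper": -0.4}, {"slide": [0, -0.001, -0.07], "spin": 0, "gripper": -0.4}, {"slide": [0, -0.001, -0.11], "spin": 0, "gripper": -0.4}]'

```text
t: 7.63
tool_pos: [0.463, -0.3461, 0.2239]
tool_rot: [-2.517, -1.875, 0.001]
contact_force: [0.9, -0.3, 1.0]
opening: 0.0258
grip_force: 0.0
```

```bash
python3 - <<'E'
from h import *
import pickle
c=cam('wrist','w9'); pickle.dump(c,open('w9.pkl','wb'))
go(.62,.003,.3,-.289)
E
```

```text
slide [ 0.381   0.0472 -0.0666] spin -0.06 at [ 0.4664 -0.3492  0.2353] yaw -0.29 q6 -0.48
```

View pics/w9.png

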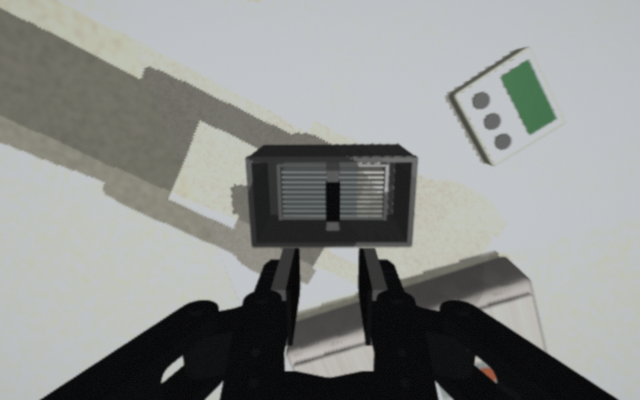

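Request:
arm_command --increments '[{"slide": [0.38, 0.06, -0.05], "spin": -95, "gripper": 1}, {"slide": [0.38, 0.06, -0.05], "spin": -95, "gripper": 1}, {"slide": [0.38, 0.06, -0.05], "spin": -95, "gripper": 1}, {"slide": [0.38, 0.06, -0.05], "spin": -95, "gripper": 1}, {"slide": [0.38, 0.06, -0.05], "spin": -95, "gripper": 1}, {"slide": [0.38, 0.06, -0.05], "spin": -95, "gripper": 1}, {"slide": [0.38, 0.06, -0.05], "spin": -95, "gripper": 1}, {"slide": [0.38, 0.06, -0.05], "spin": -95, "gripper": 1}]'

```text
t: 8.35
tool_pos: [0.6071, -0.0466, 0.2671]
tool_rot: [1.302, 2.858, 0.0]
contact_force: [0.8, -0.7, 0.2]
opening: 0.0854
grip_force: 0.0
```

```bash
python3 - <<'E'
from h import *
import pickle
np.set_printoptions(precision=4,suppress=True)
c=pickle.load(open('w9.pkl','rb'))
P=plane(c,[(248,155),(417,155),(412,246),(250,246)],.064)[:,:2]; e=np.roll(P,-1,0)-P
print(P.mean(0),np.linalg.norm(e,axis=1),np.arctan2(e[:,1],e[:,0]))
go(.635,.003,.26,1.37)
E
```

```text
[ 0.4643 -0.3429] [0.1095 0.064  0.1133 0.0641] [-0.2889 -1.844   2.8535  1.2386]
slide [0.0191 0.0536 0.0072] spin -37.47 at [ 0.6071 -0.0466  0.2671] yaw 0.716 q6 -0.91
```

Request:
arm_command --increments '[{"slide": [0.019, 0.054, 0.007], "spin": -37.5, "gripper": 1}, {"slide": [0.019, 0.054, 0.007], "spin": -37.5, "gripper": 1}, {"slide": [0.019, 0.054, 0.007], "spin": -37.5, "gripper": 1}, {"slide": [0.019, 0.054, 0.007], "spin": -37.5, "gripper": 1}, {"slide": [0.019, 0.054, 0.007], "spin": -37.5, "gripper": 1}, {"slide": [0.019, 0.054, 0.007], "spin": -37.5, "gripper": 1}, {"slide": [0.019, 0.054, 0.007], "spin": -37.5, "gripper": 1}]'

```text
t: 8.93
tool_pos: [0.6351, 0.0011, 0.2595]
tool_rot: [-0.323, -3.125, 0.0]
contact_force: [0.6, 0.2, 0.5]
opening: 0.0854
grip_force: 0.0
```

```bash
cat >> h.py <<'E'
import pickle
def plate(c,z,guess,half=90,lo=None,hi=130):
    "largest 4-sided grey blob near the guess (world xyz); corner rectangle on plane z"
    g=cv2.GaussianBlur(cv2.cvtColor(c["img"],cv2.COLOR_RGB2GRAY),(3,3),0); u=proj(c,guess)[0]
    m=np.zeros_like(g); x0,y0=np.maximum((u-half).astype(int),0); x1,y1=(u+half).astype(int)
    m[y0:y1,x0:x1]=(g[y0:y1,x0:x1]<hi)*255
    if lo is not None: m[g<lo]=0
    ks=[k for k in cv2.findContours(m,cv2.RETR_EXTERNAL,cv2.CHAIN_APPROX_NONE)[0] if cv2.pointPolygonTest(k,tuple(map(float,u)),False)>=0]
    k=max(ks,key=cv2.contourArea)
    W=plane(c,k[:,0],z)[:,:2]; r=cv2.minAreaRect((W*1000).astype(np.float32))
    (w,h),a=r[1],r[2]
    if w<h: w,h,a=h,w,a+90
    a=(np.radians(a)+np.pi/2)%np.pi-np.pi/2
    print("centre",np.round(np.array(r[0])/1000,4),"size",round(w,1),round(h,1),"yaw",round(a,3),"px",np.int32(u),"fill",round(cv2.contourArea(k),0))
    return np.array(r[0])/1000,a,k
E
python3 - <<'E'
from h import *
c=cam('wrist','w10'); pickle.dump(c,open('w10.pkl','wb'))
for hi in(100,120,140,160): plate(c,.014,[.62,.003,.014],120,hi=hi)
b=pickle.load(open('w4.pkl','rb'))
for hi in(120,140): plate(b,.014,[.62,.003,.014],70,hi=hi)
go(.62,.003,.26,1.37)
E
```

```text
centre [ 0.5961 -0.0158] size 156.8 120.5 yaw -0.228 px [326 162] fill 14646.0
centre [ 0.5982 -0.0056] size 158.9 143.3 yaw -0.205 px [326 162] fill 16960.0
centre [ 0.5984 -0.0048] size 158.9 146.5 yaw -0.205 px [326 162] fill 18402.0
centre [ 0.5994 -0.005 ] size 160.9 148.3 yaw -0.205 px [326 162] fill 19308.0
centre [0.643  0.0114] size 187.7 114.7 yaw 0.297 px [432 230] fill 6576.0
centre [0.6429 0.0111] size 189.6 116.7 yaw 0.302 px [432 230] fill 6805.0
slide [ 0.0152 -0.0012 -0.0004] spin -0.38 at [0.6351 0.0011 0.2596] yaw 1.363 q6 -1.48
```

View pics/w10.png

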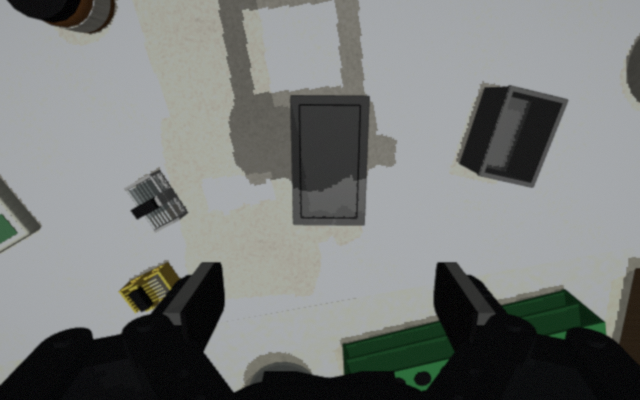

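```bash
cat >> h.py <<'E'
def rep(c,uv,z):
    P=plane(c,uv,z)[:,:2]; e=np.roll(P,-1,0)-P
    print(P.mean(0).round(4),np.linalg.norm(e,axis=1).round(4),np.arctan2(e[:,1],e[:,0]).round(3))
E
python3 - <<'E'
from h import *
c=pickle.load(open('w10.pkl','rb')); a=pickle.load(open('w3.pkl','rb'));b=pickle.load(open('w4.pkl','rb'))
rep(c,[(291,96),(369,96),(365,225),(294,225)],.014)
rep(c,[(302,104),(365,104),(360,217),(303,217)],.014)
g=cv2.cvtColor(c["img"],cv2.COLOR_RGB2GRAY).astype(int)
for r in(110,150,200,215):print(r,g[r,284:308],g[r,355:376])
# height: two-view corner triangulation
for u,v in(((369,96),(475,189)),((291,96),(423,178))): print(tri(c,u,b,v))
for u,v in(((291,96),(212,176)),((369,96),(267,184))): print(tri(c,u,a,v))
E
```

```text
[0.6221 0.0055] [0.0662 0.1167 0.0669 0.1167] [ 1.366 -0.205 -1.776  2.93 ]
[0.6219 0.008 ] [0.0538 0.1022 0.0533 0.1022] [ 1.366 -0.222 -1.776  2.924]
110 [95 96 96 97 97 91 68 49 45 52 55 55 54 53 41 31 41 52 54 55 55 56 55 54] [ 57  57  56  53  38  29  48  54  56  56  56  55  55  63  88 109 116 118
 126 148 163]
150 [100 100 100  99  97  97  90  64  46  43  44  43  43  43  39  26  25  41
  54  54  54  55  54  54] [ 54  56  47  32  30  48  54  54  55  54  53  56  73 102 117 120 121 123
 122 120 118]
200 [167 167 166 166 166 167 166 155 116  88  82  82  81  82  81  74  54  55
  73  80  81  81  81  82] [ 87  67  51  65  85  92  93  93  93  91 110 150 166 169 168 170 169 168
 169 169 168]
215 [167 167 166 167 168 167 167 157 123  89  79  80  81  80  79  75  53  43
  62  71  76  79  78  79] [ 58  42  51  73  80  80  80  80  80  93 132 159 168 168 169 168 169 168
 168 168 168]
(array([0.57077024, 0.05164182, 0.00611929]), np.float64(0.0029818922116412005))
(array([ 0.55641179, -0.0138998 ,  0.01140687]), np.float64(0.004359507748228025))
(array([ 0.55803865, -0.01597891,  0.00373241]), np.float64(0.000266940410885745))
(array([ 5.70607192e-01,  5.01749448e-02, -1.84142561e-04]), np.float64(0.003946067117893527))
```

```bash
python3 - <<'E'
from h import *
go(.622,.0055,.068,1.363)
E
```

```text
slide [0.0137 0.0016 0.1916] spin 0.02 at [0.6351 0.0011 0.2596] yaw 1.363 q6 -1.48
```

Request:
arm_command --increments '[{"slide": [0.014, 0.0015, 0.04], "spin": 0, "gripper": 1}, {"slide": [0.014, 0.0015, 0.08], "spin": 0, "gripper": 1}, {"slide": [0.014, 0.0015, 0.12], "spin": 0, "gripper": 1}, {"slide": [0.014, 0.0015, 0.15], "spin": 0, "gripper": 1}, {"slide": [0.014, 0.0015, 0.175], "spin": 0, "gripper": 1}, {"slide": [0.014, 0.0015, 0.187], "spin": 0, "gripper": 1}, {"slide": [0.014, 0.0015, 0.19], "spin": 0, "gripper": 1}, {"slide": [0.014, 0.0015, 0.19], "spin": 0, "gripper": 1}]'

```text
t: 9.65
tool_pos: [0.6217, 0.0053, 0.0696]
tool_rot: [-0.325, -3.124, -0.0]
contact_force: [-0.3, 0.3, -0.8]
opening: 0.0853
grip_force: 0.0
```

Request:
arm_command --increments '[{"slide": [0, 0, 0], "spin": 0, "gripper": 0.6}, {"slide": [0, 0, 0], "spin": 0, "gripper": 0.5}, {"slide": [0, 0, 0], "spin": 0, "gripper": 0.4}, {"slide": [0, 0, 0], "spin": 0, "gripper": 0.4}, {"slide": [0, 0, 0], "spin": 0, "gripper": 0.4}]' --newtons 30

```text
t: 10.07
tool_pos: [0.6236, 0.0051, 0.0728]
tool_rot: [0.323, 3.12, -0.0]
contact_force: [0.0, -0.2, 6.4]
opening: 0.067
grip_force: 34.8
```

Request:
arm_command --increments '[{"slide": [0, 0, 0], "spin": 0, "gripper": 0}, {"slide": [0, 0, -0.02], "spin": 0, "gripper": 0}, {"slide": [0, 0, -0.05], "spin": 0, "gripper": 0}, {"slide": [0, 0, -0.09], "spin": 0, "gripper": 0}, {"slide": [0, 0, -0.13], "spin": 0, "gripper": 0}, {"slide": [0, 0, -0.13], "spin": 0, "gripper": 0}]'

```text
t: 10.57
tool_pos: [0.6263, 0.005, 0.211]
tool_rot: [0.322, 3.108, -0.0]
contact_force: [1.7, 0.1, 1.8]
opening: 0.0669
grip_force: 34.2
```

```bash
python3 - <<'E'
from h import *
c=cam('wrist','w11'); pickle.dump(c,open('w11.pkl','wb'))
go(.4643,-.343,.21,1.2818)
E
```

```text
slide [ 0.0858 -0.3736 -0.0043] spin 4.73 at [0.625  0.0051 0.2073] yaw 1.364 q6 -1.48
```

View pics/w11.png

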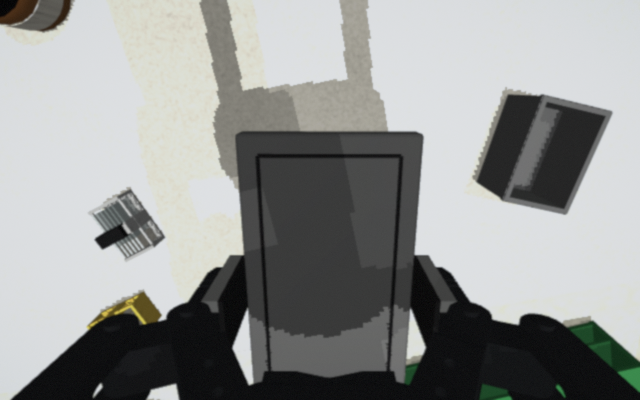

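Request:
arm_command --increments '[{"slide": [0.084, -0.3736, -0.005], "spin": 4.7, "gripper": 0}, {"slide": [0.084, -0.3736, -0.005], "spin": 4.7, "gripper": 0}, {"slide": [0.084, -0.3736, -0.005], "spin": 4.7, "gripper": 0}, {"slide": [0.084, -0.3736, -0.005], "spin": 4.7, "gripper": 0}, {"slide": [0.084, -0.3736, -0.005], "spin": 4.7, "gripper": 0}, {"slide": [0.084, -0.3736, -0.005], "spin": 4.7, "gripper": 0}, {"slide": [0.084, -0.3736, -0.005], "spin": 4.7, "gripper": 0}, {"slide": [0.084, -0.3736, -0.005], "spin": 4.7, "gripper": 0}]'

```text
t: 11.28
tool_pos: [0.4818, -0.2991, 0.2032]
tool_rot: [-0.452, -3.108, -0.001]
contact_force: [1.0, -0.4, -1.0]
opening: 0.0671
grip_force: 34.2
```

```bash
python3 - <<'E'
from h import *
go(.4662,-.3436,.18,1.2818)
E
```

```text
slide [ 0.0022 -0.0471  0.0231] spin 0.02 at [ 0.4818 -0.2991  0.2032] yaw 1.282 q6 -1.97
```

Request:
arm_command --increments '[{"slide": [0.002, -0.03, 0], "spin": 0, "gripper": 0}, {"slide": [0.002, -0.047, 0], "spin": 0, "gripper": 0}, {"slide": [0.002, -0.047, 0.01], "spin": 0, "gripper": 0}, {"slide": [0.002, -0.047, 0.02], "spin": 0, "gripper": 0}, {"slide": [0.002, -0.047, 0.03], "spin": 0, "gripper": 0}, {"slide": [0.002, -0.047, 0.04], "spin": 0, "gripper": 0}, {"slide": [0.002, -0.047, 0.04], "spin": 0, "gripper": 0}, {"slide": [0.002, -0.047, 0.04], "spin": 0, "gripper": 0}]'

```text
t: 11.95
tool_pos: [0.468, -0.3409, 0.1625]
tool_rot: [-0.449, -3.107, -0.003]
contact_force: [-1.0, -0.8, -0.1]
opening: 0.0671
grip_force: 34.3
```

```bash
python3 - <<'E'
from h import *
go(.4662,-.3436,.134,1.2818)
E
```

```text
slide [ 0.0009 -0.0031  0.0285] spin 0.11 at [ 0.468  -0.3409  0.1625] yaw 1.284 q6 -2.04
```

Request:
arm_command --increments '[{"slide": [0.001, -0.003, 0.007], "spin": 0, "gripper": 0}, {"slide": [0.001, -0.003, 0.014], "spin": 0, "gripper": 0}, {"slide": [0.001, -0.003, 0.02], "spin": 0, "gripper": 0}, {"slide": [0.001, -0.003, 0.025], "spin": 0, "gripper": 0}, {"slide": [0.001, -0.003, 0.028], "spin": 0, "gripper": 0}, {"slide": [0.001, -0.003, 0.03], "spin": 0, "gripper": 0}, {"slide": [0.001, -0.003, 0.03], "spin": 0, "gripper": 0}]'

```text
t: 12.53
tool_pos: [0.4662, -0.3449, 0.1336]
tool_rot: [-0.452, -3.108, -0.001]
contact_force: [1.0, 0.2, -1.0]
opening: 0.0667
grip_force: 34.3
```

```bash
python3 - <<'E'
from h import *
go(.4662,-.3436,.132,1.2818); c=cam('wrist','w12'); pickle.dump(c,open('w12.pkl','wb'));print(status.get_obs()['contact_force'])
E
```

```text
slide [0.0003 0.0012 0.0016] spin 0.02 at [ 0.4662 -0.3449  0.1336] yaw 1.282 q6 -2.05
[-0.46360609 -0.08529865 -1.09098037]
```

Request:
arm_command --increments '[{"slide": [0, 0.001, 0.002], "spin": 0, "gripper": 0}, {"slide": [0, 0.001, 0.003], "spin": 0, "gripper": 0}, {"slide": [0, 0.001, 0.003], "spin": 0, "gripper": 0}]'

```text
t: 12.83
tool_pos: [0.4669, -0.3442, 0.1318]
tool_rot: [0.452, 3.108, -0.001]
contact_force: [-0.7, 1.2, 1.7]
opening: 0.0669
grip_force: 34.5
```

Request:
arm_command --increments '[{"slide": [0, 0, 0], "spin": 0, "gripper": 1}, {"slide": [0, 0, 0], "spin": 0, "gripper": 1}, {"slide": [0, 0, 0], "spin": 0, "gripper": 1}, {"slide": [0, 0, 0], "spin": 0, "gripper": 1}, {"slide": [0, 0, -0.04], "spin": 0, "gripper": 1}, {"slide": [0, 0, -0.08], "spin": 0, "gripper": 1}, {"slide": [0, 0, -0.12], "spin": 0, "gripper": 1}, {"slide": [-0.03, 0, -0.14], "spin": 0, "gripper": 1}]'

```text
t: 13.5
tool_pos: [0.4943, -0.353, 0.2774]
tool_rot: [0.454, 3.104, -0.006]
contact_force: [1.0, -1.4, 1.5]
opening: 0.0856
grip_force: 0.0
```

Request:
arm_command --increments '[{"slide": [0, 0, 0], "spin": 0, "gripper": 1}, {"slide": [0, 0, 0], "spin": 0, "gripper": 1}]'

```text
t: 13.67
tool_pos: [0.4966, -0.3533, 0.2734]
tool_rot: [0.45, 3.106, -0.004]
contact_force: [0.2, 1.1, -0.4]
opening: 0.0852
grip_force: 0.0
```

```bash
python3 - <<'E'
from h import *
c=cam('wrist','w13'); pickle.dump(c,open('w13.pkl','wb'))
for hi in (80,100,120,140):
    p,a,k=plate(c,.073,[.464,-.343,.073],110,hi=hi)
    print(cv2.approxPolyDP(k,4,True)[:,0].tolist())
for n,uv in(("w10",[(511,86),(568,99),(534,187),(481,172)]),("w11",[(542,95),(612,111),(566,214),(503,200)])):
    rep(pickle.load(open(n+'.pkl','rb')),uv,.048)
go(.62,.155,.25,1.2)
E
```

```text
centre [ 0.467  -0.3437] size 110.3 68.3 yaw -0.292 px [329 147] fill 11882.0
[[284, 80], [288, 203], [297, 215], [323, 214], [326, 220], [363, 215], [371, 201], [375, 107], [367, 118], [367, 77], [297, 75], [291, 84]]
centre [ 0.4496 -0.3456] size 149.7 104.0 yaw -0.476 px [329 147] fill 15942.0
[[413, 37], [390, 37], [399, 45], [381, 61], [389, 62], [385, 69], [390, 79], [380, 65], [283, 68], [280, 112], [268, 110], [246, 159], [257, 156], [284, 168], [289, 220], [370, 220], [378, 104], [404, 61], [393, 59], [392, 53], [406, 44], [405, 55]]
centre [ 0.4493 -0.3458] size 151.7 107.3 yaw -0.488 px [329 147] fill 17279.0
[[417, 37], [382, 37], [389, 44], [376, 67], [280, 67], [284, 59], [276, 66], [282, 75], [276, 75], [273, 84], [281, 98], [279, 107], [263, 107], [243, 161], [256, 158], [286, 172], [288, 220], [370, 221], [373, 162], [382, 158], [376, 153], [375, 121]]
centre [ 0.4476 -0.3509] size 150.3 123.5 yaw -0.46 px [329 147] fill 21193.0
[[270, 37], [257, 71], [241, 87], [232, 110], [231, 145], [238, 150], [238, 159], [247, 163], [255, 158], [285, 172], [288, 221], [371, 221], [374, 162], [389, 161], [391, 138], [375, 130], [376, 120], [418, 37], [380, 37], [388, 44], [376, 66], [286, 66], [295, 37]]
[0.626 0.159] [0.0456 0.0705 0.0464 0.0675] [ 1.158 -0.411 -2.048  2.721]
[0.6263 0.1579] [0.0471 0.0708 0.0462 0.0702] [ 1.158 -0.421 -1.998  2.733]
slide [0.0248 0.522  0.021 ] spin 4.73 at [ 0.4954 -0.3525  0.2709] yaw 1.283 q6 -2.02
```

Request:
arm_command --increments '[{"slide": [0.012, 0.27, 0.02], "spin": 7.3, "gripper": 1}, {"slide": [0.012, 0.27, 0.02], "spin": 7.3, "gripper": 1}, {"slide": [0.012, 0.27, 0.02], "spin": 7.3, "gripper": 1}, {"slide": [0.012, 0.27, 0.02], "spin": 7.3, "gripper": 1}, {"slide": [0.012, 0.27, 0.02], "spin": 7.3, "gripper": 1}, {"slide": [0.012, 0.27, 0.02], "spin": 7.3, "gripper": 1}, {"slide": [0.012, 0.27, 0.02], "spin": 7.3, "gripper": 1}, {"slide": [0.012, 0.27, 0.02], "spin": 7.3, "gripper": 1}]'

```text
t: 14.38
tool_pos: [0.5594, -0.0861, 0.2477]
tool_rot: [-0.64, -3.07, -0.003]
contact_force: [0.3, -0.7, -0.1]
opening: 0.0854
grip_force: 0.0
```

```bash
python3 - <<'E'
from h import *
rep(pickle.load(open('w13.pkl','rb')),[(280,67),(379,67),(370,221),(288,221)],.073)
go(.64,.1525,.2,1.155)
E
```

```text
[ 0.4648 -0.3433] [0.0703 0.1164 0.066  0.1165] [ 1.284 -0.308 -1.857  2.87 ]
slide [0.0211 0.2509 0.0479] spin 0.28 at [ 0.5594 -0.0861  0.2477] yaw 1.16 q6 -1.44
```

Request:
arm_command --increments '[{"slide": [0.021, 0.251, 0.03], "spin": 0.3, "gripper": 1}, {"slide": [0.021, 0.251, 0.03], "spin": 0.3, "gripper": 1}, {"slide": [0.021, 0.251, 0.03], "spin": 0.3, "gripper": 1}, {"slide": [0.021, 0.251, 0.03], "spin": 0.3, "gripper": 1}, {"slide": [0.021, 0.251, 0.03], "spin": 0.3, "gripper": 1}, {"slide": [0.021, 0.251, 0.03], "spin": 0.3, "gripper": 1}, {"slide": [0.021, 0.251, 0.03], "spin": 0.3, "gripper": 1}, {"slide": [0.021, 0.251, 0.03], "spin": 0.3, "gripper": 1}]'

```text
t: 15.05
tool_pos: [0.6419, 0.1487, 0.2182]
tool_rot: [-0.652, -3.069, 0.003]
contact_force: [-0.6, -0.3, -0.1]
opening: 0.0857
grip_force: 0.0
```

```bash
python3 - <<'E'
from h import *
c=cam('wrist','w14'); pickle.dump(c,open('w14.pkl','wb'))
for hi in (90,110,130,150):
    p,a,k=plate(c,.048,[.6262,.1585,.03],100,hi=hi)
    print(cv2.approxPolyDP(k,4,True)[:,0].tolist())
a=pickle.load(open('w3.pkl','rb'))
go(.6262,.1585,.2,1.155)
E
```

```text
centre [0.6156 0.1378] size 93.9 73.3 yaw 1.153 px [332 173] fill 9430.0
[[233, 137], [244, 145], [236, 157], [232, 150], [232, 192], [244, 192], [262, 216], [278, 220], [262, 212], [271, 208], [267, 192], [276, 199], [276, 208], [299, 208], [300, 227], [362, 227], [368, 129], [361, 123], [303, 123], [297, 128], [296, 201], [262, 168], [267, 163], [254, 157], [258, 152], [249, 138], [242, 137], [242, 130]]
centre [0.6159 0.1471] size 108.7 106.1 yaw 0.307 px [332 173] fill 14301.0
[[308, 73], [314, 76], [312, 87], [273, 108], [275, 115], [267, 114], [263, 127], [261, 118], [253, 124], [284, 130], [277, 122], [287, 124], [291, 108], [305, 117], [309, 114], [308, 121], [290, 124], [295, 129], [288, 137], [294, 140], [295, 166], [282, 180], [276, 164], [273, 168], [260, 149], [263, 138], [255, 143], [264, 132], [239, 128], [232, 135], [232, 195], [236, 200], [241, 195], [254, 212], [251, 215], [266, 226], [280, 220], [278, 210], [296, 206], [300, 228], [362, 228], [369, 177], [375, 181], [368, 171], [382, 177], [378, 183], [383, 178], [398, 182], [401, 156], [390, 154], [385, 161], [385
[... 204 characters left out ...]
86], [329, 86], [336, 80], [329, 79], [330, 73]]
centre [0.6166 0.1474] size 112.5 108.7 yaw -1.325 px [332 173] fill 18151.0
[[306, 73], [312, 85], [232, 134], [232, 197], [266, 227], [281, 221], [279, 211], [296, 207], [299, 228], [362, 229], [366, 187], [401, 182], [403, 155], [378, 150], [377, 127], [352, 87], [333, 73]]
centre [0.6165 0.1475] size 114.9 111.4 yaw -1.319 px [332 173] fill 18984.0
[[304, 73], [310, 83], [233, 129], [232, 199], [265, 228], [292, 212], [300, 230], [338, 230], [341, 235], [340, 230], [364, 230], [367, 188], [401, 184], [405, 154], [379, 149], [378, 125], [352, 84], [337, 73]]
slide [0.0189 0.0038 0.0189] spin -0.26 at [0.642  0.1473 0.2188] yaw 1.15 q6 -1.04
```

```bash
python3 - <<'E'
from h import *
c=pickle.load(open('w14.pkl','rb'))
rep(c,[(296.5,128),(369,128),(362,228),(300,228)],.048)
for u in ((297,128),): print(tri(c,u,pickle.load(open('w3.pkl','rb')),(355,195)))
go(.6262,.1585,.09,1.155)
E
```

```text
[0.6266 0.1578] [0.0481 0.0708 0.0446 0.0708] [ 1.153 -0.457 -1.987  2.734]
(array([0.58277462, 0.15149901, 0.0146491 ]), np.float64(0.011463167563512702))
slide [0.0185 0.0041 0.1289] spin -0.26 at [0.642  0.1473 0.2188] yaw 1.15 q6 -1.04
```

Request:
arm_command --increments '[{"slide": [0.0185, 0.004, 0.03], "spin": 0, "gripper": 1}, {"slide": [0.0185, 0.004, 0.06], "spin": 0, "gripper": 1}, {"slide": [0.0185, 0.004, 0.09], "spin": 0, "gripper": 1}, {"slide": [0.0185, 0.004, 0.115], "spin": 0, "gripper": 1}, {"slide": [0.0185, 0.004, 0.128], "spin": 0, "gripper": 1}, {"slide": [0.0185, 0.004, 0.128], "spin": 0, "gripper": 1}, {"slide": [0.0185, 0.004, 0.128], "spin": 0, "gripper": 1}]'

```text
t: 15.68
tool_pos: [0.6275, 0.1576, 0.093]
tool_rot: [-0.659, -3.071, 0.001]
contact_force: [0.1, 1.5, 0.4]
opening: 0.0852
grip_force: 0.0
```

Request:
arm_command --increments '[{"slide": [0, 0, 0], "spin": 0, "gripper": 0.4}, {"slide": [0, 0, 0], "spin": 0, "gripper": -0.2}, {"slide": [0, 0, 0], "spin": 0, "gripper": -0.2}, {"slide": [0, 0, 0], "spin": 0, "gripper": -0.2}, {"slide": [0, 0, 0], "spin": 0, "gripper": -0.2}, {"slide": [0, 0, 0], "spin": 0, "gripper": -0.2}]' --newtons 30

```text
t: 16.18
tool_pos: [0.629, 0.159, 0.0954]
tool_rot: [0.656, 3.069, 0.001]
contact_force: [-0.8, -1.2, 6.2]
opening: 0.0452
grip_force: 33.3
```

Request:
arm_command --increments '[{"slide": [0, 0, -0.03], "spin": 0, "gripper": -0.2}, {"slide": [0, 0, -0.07], "spin": 0, "gripper": -0.2}, {"slide": [0, 0, -0.11], "spin": 0, "gripper": -0.2}, {"slide": [0, 0, -0.14], "spin": 0, "gripper": -0.2}, {"slide": [0, 0, -0.14], "spin": 0, "gripper": -0.2}]'

```text
t: 16.6
tool_pos: [0.6311, 0.1597, 0.2428]
tool_rot: [0.653, 3.059, 0.008]
contact_force: [1.1, 0.6, 0.2]
opening: 0.0456
grip_force: 32.5
```

```bash
python3 - <<'E'
from h import *
c=cam('wrist','w15'); pickle.dump(c,open('w15.pkl','wb'))
go(.4667,-.3439,.23,1.281)
E
```

```text
slide [-0.0567 -0.5261  0.0067] spin -7.52 at [0.6299 0.1595 0.239 ] yaw 1.15 q6 -1.02
```

View pics/w15.png

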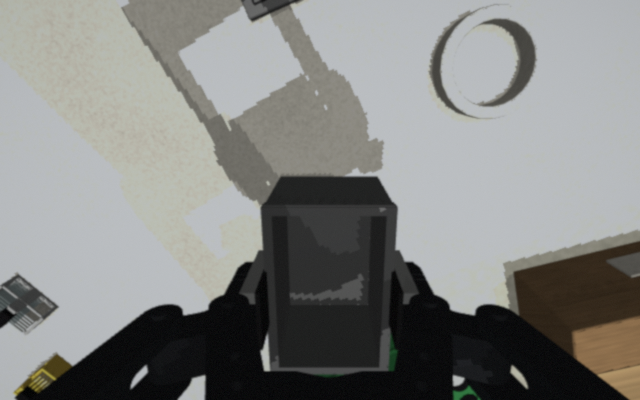

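Request:
arm_command --increments '[{"slide": [-0.03, -0.28, 0.005], "spin": -7.5, "gripper": -0.2}, {"slide": [-0.03, -0.28, 0.005], "spin": -7.5, "gripper": -0.2}, {"slide": [-0.03, -0.28, 0.005], "spin": -7.5, "gripper": -0.2}, {"slide": [-0.03, -0.28, 0.005], "spin": -7.5, "gripper": -0.2}, {"slide": [-0.03, -0.28, 0.005], "spin": -7.5, "gripper": -0.2}, {"slide": [-0.03, -0.28, 0.005], "spin": -7.5, "gripper": -0.2}, {"slide": [-0.03, -0.28, 0.005], "spin": -7.5, "gripper": -0.2}, {"slide": [-0.03, -0.28, 0.005], "spin": -7.5, "gripper": -0.2}]'

```text
t: 17.32
tool_pos: [0.538, -0.113, 0.2258]
tool_rot: [-0.462, -3.103, 0.003]
contact_force: [-0.0, -0.0, -2.1]
opening: 0.0455
grip_force: 32.5
```

```bash
python3 - <<'E'
from h import *
go(.4672,-.344,.23,1.281)
E
```

```text
slide [ 0.0004 -0.2416 -0.0037] spin -0.35 at [ 0.538  -0.113   0.2258] yaw 1.275 q6 -1.62
```

Request:
arm_command --increments '[{"slide": [0, -0.24, 0], "spin": -0.3, "gripper": -0.2}, {"slide": [0, -0.24, 0], "spin": -0.3, "gripper": -0.2}, {"slide": [0, -0.24, 0], "spin": -0.3, "gripper": -0.2}, {"slide": [0, -0.24, 0], "spin": -0.3, "gripper": -0.2}, {"slide": [0, -0.24, 0], "spin": -0.3, "gripper": -0.2}, {"slide": [0, -0.24, 0], "spin": -0.3, "gripper": -0.2}, {"slide": [0, -0.24, 0.01], "spin": -0.3, "gripper": -0.2}, {"slide": [0, -0.24, 0.03], "spin": -0.3, "gripper": -0.2}]'

```text
t: 17.98
tool_pos: [0.4721, -0.3408, 0.199]
tool_rot: [0.451, 3.106, -0.002]
contact_force: [-0.0, -0.2, -0.9]
opening: 0.0453
grip_force: 32.6
```

```bash
python3 - <<'E'
from h import *
c=cam('wrist','w16')
go(.4672,-.344,.17,1.281)
E
```

```text
slide [ 0.0008 -0.0069  0.0223] spin 0.17 at [ 0.4701 -0.3378  0.1923] yaw 1.284 q6 -2.04
```

Request:
arm_command --increments '[{"slide": [0.001, -0.006, 0.008], "spin": 0, "gripper": -0.2}, {"slide": [0.001, -0.006, 0.014], "spin": 0, "gripper": -0.2}, {"slide": [0.001, -0.006, 0.018], "spin": 0, "gripper": -0.2}, {"slide": [0.001, -0.006, 0.018], "spin": 0, "gripper": -0.2}, {"slide": [0.001, -0.006, 0.018], "spin": 0, "gripper": -0.2}]'

```text
t: 18.45
tool_pos: [0.4696, -0.3439, 0.1804]
tool_rot: [0.445, 3.11, -0.0]
contact_force: [-0.7, 0.2, -1.3]
opening: 0.0453
grip_force: 32.6
```

```bash
python3 - <<'E'
from h import *
go(.4672,-.344,.168,1.281)
E
```

```text
slide [ 0.0022 -0.0007  0.0124] spin 0.31 at [ 0.4696 -0.3439  0.1804] yaw 1.286 q6 -2.05
```

Request:
arm_command --increments '[{"slide": [0.002, -0.001, 0.003], "spin": 0.3, "gripper": -0.2}, {"slide": [0.002, -0.001, 0.006], "spin": 0.3, "gripper": -0.2}, {"slide": [0.002, -0.001, 0.009], "spin": 0.3, "gripper": -0.2}, {"slide": [0.002, -0.001, 0.011], "spin": 0.3, "gripper": -0.2}, {"slide": [0.002, -0.001, 0.012], "spin": 0.3, "gripper": -0.2}, {"slide": [0.002, -0.001, 0.012], "spin": 0.3, "gripper": -0.2}]'

```text
t: 18.95
tool_pos: [0.4671, -0.3447, 0.1685]
tool_rot: [0.454, 3.108, -0.0]
contact_force: [-0.4, 0.7, -0.4]
opening: 0.0453
grip_force: 32.7
```

Request:
arm_command --increments '[{"slide": [0, 0, 0.001], "spin": 0, "gripper": -0.2}, {"slide": [0, 0, 0.002], "spin": 0, "gripper": -0.2}, {"slide": [0, 0, 0.002], "spin": 0, "gripper": -0.2}]'

```text
t: 19.2
tool_pos: [0.4674, -0.3451, 0.1684]
tool_rot: [0.454, 3.108, -0.001]
contact_force: [-3.3, 2.4, 8.9]
opening: 0.0451
grip_force: 33.8
```

Contact (9 N). Release and rise.

Request:
arm_command --increments '[{"slide": [0, 0, -0.001], "spin": 0, "gripper": -0.2}, {"slide": [0, 0, -0.001], "spin": 0, "gripper": 0.5}, {"slide": [0, 0, -0.001], "spin": 0, "gripper": 0.8}, {"slide": [0, 0, -0.001], "spin": 0, "gripper": 0.8}, {"slide": [0, 0, -0.001], "spin": 0, "gripper": 0.8}, {"slide": [0, 0, -0.04], "spin": 0, "gripper": 0.8}, {"slide": [0, 0, -0.08], "spin": 0, "gripper": 0.8}, {"slide": [-0.04, 0, -0.12], "spin": 0, "gripper": 0.8}]'

```text
t: 19.87
tool_pos: [0.4931, -0.3524, 0.2775]
tool_rot: [-0.457, -3.106, -0.0]
contact_force: [1.9, -0.6, 0.6]
opening: 0.0769
grip_force: 0.0
```

Request:
arm_command --increments '[{"slide": [0, 0, 0], "spin": 0, "gripper": 0.8}, {"slide": [0, 0, 0], "spin": 0, "gripper": 0.8}]'

```text
t: 20.03
tool_pos: [0.4968, -0.3541, 0.2788]
tool_rot: [0.453, 3.104, -0.005]
contact_force: [-0.5, -0.1, -1.2]
opening: 0.077
grip_force: 0.0
```

```bash
python3 - <<'E'
from h import *
c=cam('wrist','w17'); pickle.dump(c,open('w17.pkl','wb'))
g=cv2.cvtColor(c["img"],cv2.COLOR_RGB2GRAY).astype(int)
u=proj(c,[[.4648,-.3433,.121],[.4648,-.3433,.073]]).round(1);print(u)
u,v=u[0].astype(int)
print(g[v,u-80:u+80].tolist());print(g[v-110:v+60,u].tolist())
go(.6233,-.1591,.25,.2)
E
```

```text
[[330.4 157.8]
 [330.2 146.7]]
[100, 98, 98, 96, 98, 101, 120, 143, 157, 161, 163, 159, 139, 111, 98, 97, 97, 97, 97, 97, 97, 97, 97, 97, 97, 96, 95, 95, 97, 99, 98, 98, 97, 97, 98, 97, 92, 71, 52, 45, 43, 43, 45, 43, 44, 45, 44, 43, 40, 30, 25, 22, 26, 31, 38, 42, 45, 44, 43, 44, 44, 45, 46, 44, 43, 44, 45, 42, 45, 45, 43, 45, 42, 44, 44, 46, 44, 44, 43, 44, 43, 44, 45, 44, 44, 44, 41, 46, 45, 44, 43, 44, 45, 44, 45, 43, 43, 42, 43, 43, 43, 43, 44, 44, 43, 41, 33, 29, 24, 26, 31, 37, 43, 43, 42, 43, 44, 44, 42, 45, 43, 44, 45, 50, 75, 109, 122, 123, 122, 121, 120, 121, 121, 122, 131, 153, 166, 171, 173, 173, 174, 173, 173, 174, 172, 173, 173, 173, 173, 173, 172, 173, 173, 173, 173, 174, 173, 173, 173, 173]
[169, 170, 167, 165, 164, 164, 165, 169, 167, 169, 169, 169, 169, 169, 169, 168, 160, 145, 115, 82, 81, 88, 89, 90, 89, 89, 88, 86, 77, 60, 53, 67, 84, 90, 89, 89, 90, 89, 89, 90, 89, 89, 89, 89, 90, 89, 88, 80, 59, 45, 44, 45, 45, 45, 55, 74, 84, 92, 95, 95, 89, 73, 53, 44, 45, 45, 45, 44, 45, 43, 43, 44, 46, 45, 45, 44, 45, 44, 44, 45, 44, 44, 46, 44, 46, 44, 45, 44, 45, 44, 45, 45, 44, 42, 45, 43, 44, 42, 45, 44, 44, 45, 43, 45, 45, 43, 44, 43, 43, 44, 43, 46, 44, 44, 45, 44, 45, 44, 43, 42, 41, 44, 43, 43, 43, 43, 44, 43, 43, 44, 43, 44, 42, 44, 44, 42, 43, 43, 43, 44, 43, 41, 39, 34, 29, 28, 30, 30, 32, 29, 28, 29, 27, 29, 27, 28, 30, 28, 29, 32, 37, 43, 45, 51, 53, 53, 54, 54, 53, 53]
slide [-0.0668  0.2225  0.026 ] spin 61.93 at [ 0.4956 -0.3532  0.276 ] yaw 1.281 q6 -2.02
```

```bash
python3 - <<'E'
from h import *
c=pickle.load(open('w17.pkl','rb'))
tx=np.array([-.9587,.284])
for r in(101.5,102.5,108.5): print(r,(plane(c,[(330,r)],.121)[0,:2]-[.4648,-.3433])@tx)
g=cv2.cvtColor(c["img"],cv2.COLOR_RGB2GRAY)
# rim front edge slope: bright band row per column
for u in range(300,362,6):
    col=g[92:116,u].astype(int); print(u, 92+int(np.argmax(np.diff(col))), col.max(), end=' | ')
E
```

```text
101.5 0.034935777056789886
102.5 0.03434286885614495
108.5 0.03076563825662225
300 102 46 | 306 101 55 | 312 103 89 | 318 101 88 | 324 101 88 | 330 101 95 | 336 101 95 | 342 101 95 | 348 101 96 | 354 101 94 | 360 101 94 |
```

Request:
arm_command --increments '[{"slide": [-0.067, 0.223, 0.025], "spin": 62, "gripper": 0}, {"slide": [-0.067, 0.223, 0.025], "spin": 62, "gripper": -0.2}, {"slide": [-0.067, 0.223, 0.025], "spin": 62, "gripper": -0.2}, {"slide": [-0.067, 0.223, 0.025], "spin": 62, "gripper": -0.2}, {"slide": [-0.067, 0.223, 0.025], "spin": 62, "gripper": -0.2}, {"slide": [-0.067, 0.223, 0.025], "spin": 62, "gripper": -0.2}, {"slide": [-0.067, 0.223, 0.025], "spin": 62, "gripper": -0.2}, {"slide": [-0.067, 0.223, 0.025], "spin": 62, "gripper": -0.2}]'

```text
t: 20.75
tool_pos: [0.6226, -0.156, 0.2469]
tool_rot: [-1.851, -2.531, 0.003]
contact_force: [0.6, -1.0, -0.6]
opening: 0.0343
grip_force: 0.0
```

Request:
arm_command --increments '[{"slide": [0, 0, 0], "spin": 4.7, "gripper": -0.2}, {"slide": [0, 0, 0], "spin": 4.7, "gripper": -0.2}]'

```text
t: 20.92
tool_pos: [0.622, -0.1579, 0.2476]
tool_rot: [-1.952, -2.456, 0.002]
contact_force: [0.0, 0.9, 0.5]
opening: 0.0346
grip_force: 0.0
```

```bash
python3 - <<'E'
from h import *
c=cam('wrist','w18'); pickle.dump(c,open('w18.pkl','wb'))
u=proj(c,[.6233,-.1591,.034])[0];print(u)
x,y=u.astype(int)
g=cv2.cvtColor(c["img"],cv2.COLOR_RGB2GRAY)[y-35:y+35,x-35:x+35]
for th in(30,40,50):
    k=max(cv2.findContours((g<th).astype(np.uint8),0,1)[0],key=cv2.contourArea)+np.array([x-35,y-35])
    r=cv2.minAreaRect(k);print(th,r,plane(c,r[0],.034))
k=max(cv2.findContours(((cv2.GaussianBlur(g,(5,5),0)<135)*255).astype(np.uint8),0,1)[0],key=cv2.contourArea);print(cv2.minAreaRect(k))
for n,uv in(('w3',(88.1,236.1)),('w4',(299.2,239.6))):
    b=pickle.load(open(n+'.pkl','rb')); print(tri(c,r[0],b,uv))
go(.6233,-.1591,.2,.2)
E
```

```text
[331.96933048 189.87830904]
30 ((332.3350524902344, 190.37112426757812), (25.201250076293945, 10.443761825561523), 87.39744567871094) [[ 0.62368903 -0.15943958  0.034     ]]
40 ((332.5, 190.0), (11.0, 26.0), 0.0) [[ 0.62374859 -0.15910134  0.034     ]]
50 ((332.0, 190.0), (26.0, 12.0), 90.0) [[ 0.62334829 -0.159195    0.034     ]]
((34.5, 34.5), (69.0, 69.0), 90.0)
(array([ 0.62341033, -0.15938142,  0.0332415 ]), np.float64(3.0854843474636246e-05))
(array([ 0.62331819, -0.15915149,  0.03380979]), np.float64(0.000197289654899715))
slide [-0.0013  0.0011  0.048 ] spin 1.74 at [ 0.6221 -0.1582  0.248 ] yaw 0.23 q6 -0.6
```

```bash
python3 - <<'E'
from h import *
go(.6234,-.1593,.101,.235)
E
```

```text
slide [-0.0018  0.0015  0.147 ] spin -0.26 at [ 0.6221 -0.1582  0.248 ] yaw 0.23 q6 -0.6
```

Request:
arm_command --increments '[{"slide": [-0.001, 0.001, 0.04], "spin": 0, "gripper": -0.3}, {"slide": [-0.001, 0.001, 0.08], "spin": 0, "gripper": -0.3}, {"slide": [-0.001, 0.001, 0.11], "spin": 0, "gripper": -0.3}, {"slide": [-0.001, 0.001, 0.13], "spin": 0, "gripper": -0.3}, {"slide": [-0.001, 0.001, 0.143], "spin": 0, "gripper": -0.3}, {"slide": [-0.001, 0.001, 0.143], "spin": 0, "gripper": -0.3}, {"slide": [-0.001, 0.001, 0.143], "spin": 0, "gripper": -0.3}]'

```text
t: 21.55
tool_pos: [0.6241, -0.1595, 0.1072]
tool_rot: [-1.952, -2.46, 0.001]
contact_force: [0.4, -0.8, 0.8]
opening: 0.03
grip_force: 0.0
```

```bash
python3 - <<'E'
from h import *
go(.6234,-.1593,.101,.235)
E
```

```text
slide [ 0.0003 -0.0006  0.0062] spin -0.34 at [ 0.6241 -0.1595  0.1072] yaw 0.229 q6 -0.59
```

Request:
arm_command --increments '[{"slide": [0, -0.0005, 0.005], "spin": 0, "gripper": -0.3}, {"slide": [0, -0.0005, 0.006], "spin": 0, "gripper": -0.3}, {"slide": [0, -0.0005, 0.006], "spin": 0, "gripper": -1}, {"slide": [0, -0.0005, 0.006], "spin": 0, "gripper": -1}, {"slide": [0, -0.0005, 0.006], "spin": 0, "gripper": -1}, {"slide": [0, -0.0005, 0.006], "spin": 0, "gripper": -1}, {"slide": [0, -0.0005, 0.006], "spin": 0, "gripper": -1}]' --newtons 35

```text
t: 22.13
tool_pos: [0.6248, -0.1598, 0.1031]
tool_rot: [1.952, 2.459, 0.001]
contact_force: [-0.6, -0.1, 4.8]
opening: 0.008
grip_force: 37.1
```

Request:
arm_command --increments '[{"slide": [0, 0, -0.03], "spin": 0, "gripper": -1}, {"slide": [0, 0, -0.07], "spin": 0, "gripper": -1}, {"slide": [0, 0, -0.11], "spin": 0, "gripper": -1}, {"slide": [0, 0, -0.15], "spin": 0, "gripper": -1}, {"slide": [0, 0, -0.15], "spin": 0, "gripper": -1}, {"slide": [0, 0, -0.15], "spin": 0, "gripper": -1}]'

```text
t: 22.63
tool_pos: [0.6254, -0.16, 0.2557]
tool_rot: [1.949, 2.455, 0.003]
contact_force: [-0.2, -0.1, -1.1]
opening: 0.0085
grip_force: 36.5
```

```bash
python3 - <<'E'
from h import *
c=cam('wrist','w19'); pickle.dump(c,open('w19.pkl','wb'))
go(.4648,-.3433,.25,-.29)
E
```

```text
slide [-0.1429 -0.1969  0.0023] spin 29.71 at [ 0.6242 -0.1595  0.2524] yaw 0.229 q6 -0.59
```

View pics/w19.png

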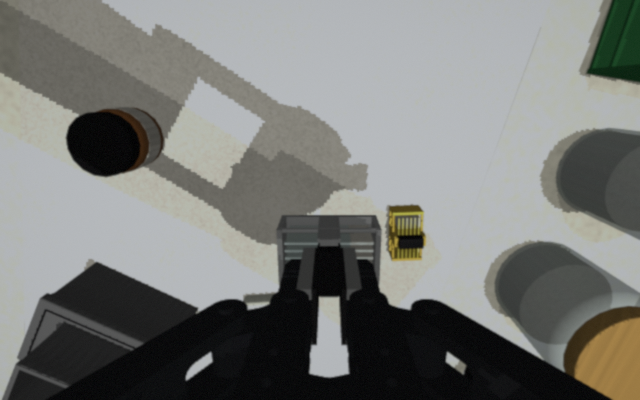

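Request:
arm_command --increments '[{"slide": [-0.145, -0.197, 0], "spin": 29.7, "gripper": -1}, {"slide": [-0.145, -0.197, 0], "spin": 29.7, "gripper": -1}, {"slide": [-0.145, -0.197, 0], "spin": 29.7, "gripper": -1}, {"slide": [-0.145, -0.197, 0], "spin": 29.7, "gripper": -1}, {"slide": [-0.145, -0.197, 0], "spin": 29.7, "gripper": -1}, {"slide": [-0.145, -0.197, 0], "spin": 29.7, "gripper": -1}, {"slide": [-0.145, -0.197, 0], "spin": 29.7, "gripper": -1}, {"slide": [-0.145, -0.197, 0], "spin": 29.7, "gripper": -1}]'

```text
t: 23.35
tool_pos: [0.463, -0.3458, 0.2487]
tool_rot: [-2.518, -1.87, 0.001]
contact_force: [-0.8, 1.1, -1.5]
opening: 0.0085
grip_force: 36.5
```

Request:
arm_command --increments '[{"slide": [0, 0, 0], "spin": 0, "gripper": -1}, {"slide": [0, 0, 0], "spin": 0, "gripper": -1}, {"slide": [0, 0, 0], "spin": 0, "gripper": -1}]'

```text
t: 23.6
tool_pos: [0.4656, -0.3441, 0.2508]
tool_rot: [-2.516, -1.879, 0.0]
contact_force: [1.0, -0.0, -1.2]
opening: 0.0085
grip_force: 36.5
```

```bash
python3 - <<'E'
from h import *
c=cam('wrist','w20'); pickle.dump(c,open('w20.pkl','wb'))
go(.4642,-.3452,.21,-.29)
g=cv2.cvtColor(c["img"],cv2.COLOR_RGB2GRAY).astype(int)
P=np.array([.4648,-.3433]);ax=np.array([.9587,-.284]);ay=np.array([.284,.9587])
for s,t in((-1,1),(1,1),(1,-1),(-1,-1)):
    q=P+s*.035*ax+t*.023*ay; print((s,t),proj(c,[[q[0],q[1],.121]])[0].round(0))
u=proj(c,[[*(P+.023*ay),.121]])[0].astype(int); print(u,g[u[1]-30:u[1]+30,u[0]].tolist())
print(g[u[1]+6,230:430].tolist())
E
```

```text
slide [-0.0014 -0.0011  0.0411] spin 0.13 at [ 0.4657 -0.3442  0.2511] yaw -0.288 q6 -0.48
(-1, 1) [269. 184.]
(1, 1) [390. 184.]
(1, -1) [386. 257.]
(-1, -1) [272. 257.]
[329 183] [47, 50, 51, 51, 51, 50, 51, 50, 44, 32, 22, 33, 46, 50, 52, 46, 37, 33, 34, 33, 34, 32, 31, 33, 35, 33, 33, 33, 33, 33, 37, 44, 48, 50, 53, 51, 52, 52, 50, 51, 52, 51, 51, 50, 52, 50, 51, 49, 50, 50, 50, 50, 50, 51, 49, 51, 50, 51, 51, 51]
[191, 191, 190, 188, 188, 190, 189, 189, 187, 176, 158, 130, 113, 112, 111, 111, 111, 105, 82, 60, 52, 50, 50, 51, 51, 51, 48, 40, 27, 25, 42, 48, 50, 49, 52, 49, 48, 48, 49, 50, 50, 49, 51, 50, 50, 51, 51, 48, 48, 48, 50, 49, 48, 48, 47, 49, 50, 50, 50, 51, 51, 50, 50, 50, 51, 50, 49, 51, 50, 51, 49, 49, 52, 51, 51, 51, 50, 50, 51, 51, 51, 52, 51, 51, 50, 50, 52, 52, 51, 51, 50, 51, 50, 51, 51, 52, 52, 51, 52, 52, 50, 52, 50, 52, 51, 52, 51, 50, 51, 50, 52, 50, 51, 50, 51, 54, 59, 64, 63, 62, 64, 63, 63, 63, 64, 62, 64, 65, 64, 63, 57, 56, 57, 58, 55, 53, 51, 52, 52, 52, 53, 50, 51, 52, 51, 51, 54, 58, 60, 55, 62, 83, 92, 92, 93, 93, 94, 93, 93, 94, 92, 94, 94, 92, 94, 93, 94, 93, 92, 83, 59, 46, 64, 86, 92, 94, 93, 94, 94, 93, 93, 116, 168, 187, 187, 186, 186, 187, 187, 188, 189, 189, 189, 188, 189, 192, 194, 194, 194, 192]
```

Request:
arm_command --increments '[{"slide": [-0.0015, -0.001, 0.008], "spin": 0, "gripper": -1}, {"slide": [-0.0015, -0.001, 0.018], "spin": 0, "gripper": -1}, {"slide": [-0.0015, -0.001, 0.028], "spin": 0, "gripper": -1}, {"slide": [-0.0015, -0.001, 0.038], "spin": 0, "gripper": -1}, {"slide": [-0.0015, -0.001, 0.048], "spin": 0, "gripper": -1}, {"slide": [-0.0015, -0.001, 0.056], "spin": 0, "gripper": -1}, {"slide": [-0.0015, -0.001, 0.06], "spin": 0, "gripper": -1}, {"slide": [-0.0015, -0.001, 0.06], "spin": 0, "gripper": -1}]'

```text
t: 24.32
tool_pos: [0.463, -0.346, 0.1898]
tool_rot: [-2.517, -1.876, 0.001]
contact_force: [-0.7, 0.4, -0.2]
opening: 0.009
grip_force: 36.5
```

```bash
python3 - <<'E'
from h import *
go(.4642,-.3452,.181,-.29);print(status.get_obs()['contact_force'])
E
```

```text
slide [0.0011 0.0009 0.0088] spin 0.01 at [ 0.463  -0.346   0.1898] yaw -0.29 q6 -0.48
[-0.70814723  0.44039718 -0.23799781]
```

Inside the dish without contact; lower the rest.

Request:
arm_command --increments '[{"slide": [0.001, 0.001, 0.004], "spin": 0, "gripper": -1}, {"slide": [0.001, 0.001, 0.007], "spin": 0, "gripper": -1}, {"slide": [0.001, 0.001, 0.009], "spin": 0, "gripper": -1}, {"slide": [0.001, 0.001, 0.009], "spin": 0, "gripper": -1}]'

```text
t: 24.65
tool_pos: [0.4648, -0.3458, 0.1824]
tool_rot: [-2.519, -1.877, 0.0]
contact_force: [-0.0, 0.5, -1.0]
opening: 0.0085
grip_force: 36.5
```

Request:
arm_command --increments '[{"slide": [0, 0, 0.001], "spin": 0, "gripper": -1}, {"slide": [0, 0, 0.002], "spin": 0, "gripper": -1}, {"slide": [0, 0, 0.002], "spin": 0, "gripper": -1}]'

```text
t: 24.9
tool_pos: [0.4649, -0.3458, 0.1807]
tool_rot: [2.519, 1.877, -0.0]
contact_force: [0.1, -0.3, 0.3]
opening: 0.0085
grip_force: 36.5
```

Request:
arm_command --increments '[{"slide": [0, 0, 0.001], "spin": 0, "gripper": -1}, {"slide": [0, 0, 0.001], "spin": 0, "gripper": -0.55}, {"slide": [0, 0, 0.001], "spin": 0, "gripper": -0.55}, {"slide": [0, 0, 0.001], "spin": 0, "gripper": -0.55}, {"slide": [0, 0, -0.02], "spin": 0, "gripper": -0.55}, {"slide": [0, 0, -0.05], "spin": 0, "gripper": -0.55}, {"slide": [0, 0, -0.09], "spin": 0, "gripper": -0.55}, {"slide": [0, 0, -0.11], "spin": 0, "gripper": -0.55}]'

```text
t: 25.57
tool_pos: [0.4657, -0.3466, 0.2956]
tool_rot: [2.514, 1.874, 0.001]
contact_force: [0.3, -1.2, 1.9]
opening: 0.0192
grip_force: 0.0
```

Request:
arm_command --increments '[{"slide": [0, 0, 0], "spin": 0, "gripper": -0.55}, {"slide": [0, 0, 0], "spin": 0, "gripper": -0.55}]'

```text
t: 25.73
tool_pos: [0.4654, -0.3463, 0.2929]
tool_rot: [2.516, 1.875, 0.001]
contact_force: [-0.3, 0.5, -0.6]
opening: 0.0189
grip_force: 0.0
```

```bash
python3 - <<'E'
from h import *
c=cam('wrist','w21'); pickle.dump(c,open('w21.pkl','wb')); s=cam('side','s21')
P=np.array([.4648,-.3433]);ax=np.array([.9587,-.284]);ay=np.array([.284,.9587])
u=proj(c,[[*P,.109]])[0];print(u)
x,y=u.astype(int); g=cv2.cvtColor(c["img"],cv2.COLOR_RGB2GRAY)
sub=g[y-40:y+40,x-40:x+40]
for th in(25,30,36):
    for k in sorted(cv2.findContours((sub<th).astype(np.uint8),0,1)[0],key=cv2.contourArea)[-2:]:
        r=cv2.minAreaRect(k+np.array([x-40,y-40]));w=plane(c,r[0],.111)[0,:2]-P;print(th,r,(w@ax).round(4),(w@ay).round(4))
print(g[y-50:y+50:2,x].tolist()); print(g[y-15,x-60:x+60:2].tolist())
# small lid in w10? look from survey w3
go(.458,.182,.25,1.5)
E
```

```text
[327.45619774 192.87727698]
25 ((326.5, 196.5), (27.0, 13.0), 90.0) -0.0007 -0.0022
30 ((288.5, 195.5), (3.0, 45.0), 0.0) -0.0286 -0.0014
30 ((326.4852600097656, 196.615966796875), (28.78641128540039, 13.989656448364258), 87.79740142822266) -0.0007 -0.0023
36 ((326.5, 159.5), (9.0, 79.0), 90.0) -0.0006 0.0252
36 ((326.5, 197.5), (53.0, 79.0), 90.0) -0.0007 -0.003
[53, 47, 47, 43, 23, 43, 43, 31, 31, 32, 31, 33, 45, 48, 49, 54, 59, 57, 79, 82, 37, 12, 11, 11, 11, 8, 10, 12, 12, 7, 8, 7, 10, 7, 11, 58, 53, 31, 32, 32, 31, 34, 45, 54, 151, 178, 179, 181, 180, 179]
[28, 46, 47, 47, 45, 46, 47, 46, 38, 28, 27, 32, 45, 46, 62, 79, 63, 71, 71, 73, 73, 74, 72, 74, 73, 72, 72, 68, 64, 64, 65, 65, 65, 69, 74, 74, 72, 75, 73, 75, 76, 75, 79, 82, 78, 97, 66, 52, 58, 59, 55, 31, 28, 27, 60, 88, 87, 87, 88, 87]
slide [ 0.5035 -0.1568  0.04  ] spin 77.45 at [ 0.4644 -0.3454  0.2891] yaw -0.29 q6 -0.48
```

Request:
arm_command --increments '[{"slide": [0.26, -0.08, 0.01], "spin": -57, "gripper": 0.6}, {"slide": [0.26, -0.08, 0.01], "spin": -57, "gripper": 0.6}, {"slide": [0.26, -0.08, 0.01], "spin": -57, "gripper": 0.6}, {"slide": [0.26, -0.08, 0.01], "spin": -57, "gripper": 0.6}, {"slide": [0.26, -0.08, 0.01], "spin": -57, "gripper": 0.6}, {"slide": [0.26, -0.08, 0.01], "spin": -57, "gripper": 0.6}, {"slide": [0.26, -0.08, 0.01], "spin": -57, "gripper": 0.6}, {"slide": [0.26, -0.08, 0.01], "spin": -57, "gripper": 0.6}]'

```text
t: 26.5
tool_pos: [0.4611, -0.0697, 0.2778]
tool_rot: [-1.3, -2.855, -0.001]
contact_force: [-0.1, -0.6, -0.1]
opening: 0.0684
grip_force: 0.0
```

```bash
python3 - <<'E'
from h import *
a=pickle.load(open('w3.pkl','rb'))
rep(a,[(364,49),(411,51),(405,124),(359,123)],.014)
go(.46,.182,.25,1.56)
E
```

```text
[0.4571 0.1861] [0.0502 0.0763 0.0519 0.0773] [ 1.529 -0.024 -1.594  3.095]
slide [0.1905 0.1644 0.0285] spin -48.34 at [ 0.4611 -0.0697  0.2778] yaw 0.716 q6 -1.03
```

Request:
arm_command --increments '[{"slide": [0.184, 0.178, 0.06], "spin": -47, "gripper": 0.8}, {"slide": [0.184, 0.178, 0.06], "spin": -47, "gripper": 0.8}, {"slide": [0.184, 0.178, 0.06], "spin": -47, "gripper": 0.8}, {"slide": [0.184, 0.178, 0.06], "spin": -47, "gripper": 0.8}, {"slide": [0.184, 0.178, 0.06], "spin": -47, "gripper": 0.8}, {"slide": [0.184, 0.178, 0.06], "spin": -47, "gripper": 0.8}, {"slide": [0.184, 0.178, 0.06], "spin": -47, "gripper": 0.8}, {"slide": [0.184, 0.178, 0.06], "spin": -47, "gripper": 0.8}]'

```text
t: 27.17
tool_pos: [0.4767, 0.1841, 0.2169]
tool_rot: [-0.061, -3.134, 0.001]
contact_force: [-0.2, -0.0, -0.1]
opening: 0.0767
grip_force: 0.0
```

Request:
arm_command --increments '[{"slide": [0, 0, 0], "spin": 0, "gripper": 0.8}, {"slide": [0, 0, 0], "spin": 0, "gripper": 0.8}]'

```text
t: 27.33
tool_pos: [0.4784, 0.1809, 0.2196]
tool_rot: [-0.074, -3.139, 0.001]
contact_force: [0.4, 0.8, 0.4]
opening: 0.0771
grip_force: 0.0
```

```bash
python3 - <<'E'
from h import *
c=cam('wrist','w22'); pickle.dump(c,open('w22.pkl','wb'))
for hi in (75,90,105,120):
    p,a,k=plate(c,.014,[.457,.184,.014],90,hi=hi)
    print(cv2.approxPolyDP(k,4,True)[:,0].tolist())
g=cv2.cvtColor(c["img"],cv2.COLOR_RGB2GRAY)
u=proj(c,[.457,.184,.014])[0].astype(int);print(u)
for d in(-35,0,35):print(g[u[1]+d,u[0]-70:u[0]+70:2].tolist())
print(g[u[1]-95:u[1]+85:2,u[0]].tolist())
go(.457,.186,.2,1.536)
E
```

```text
centre [0.4552 0.1854] size 72.6 52.1 yaw -0.049 px [330 164] fill 5772.0
[[300, 115], [302, 204], [355, 202], [356, 190], [364, 185], [367, 117]]
centre [0.4556 0.1853] size 75.0 53.4 yaw -0.046 px [330 164] fill 6240.0
[[365, 114], [297, 117], [302, 208], [363, 207]]
centre [0.456  0.1855] size 77.3 56.9 yaw -0.072 px [330 164] fill 6572.0
[[367, 114], [296, 116], [302, 209], [363, 208], [371, 126]]
centre [0.4423 0.1778] size 129.8 104.3 yaw 1.525 px [330 164] fill 16647.0
[[367, 74], [346, 74], [347, 91], [339, 80], [248, 109], [240, 87], [240, 180], [261, 206], [295, 193], [303, 210], [362, 210], [367, 181], [384, 173], [395, 179], [404, 176], [404, 149], [392, 142], [384, 99]]
[330 164]
[90, 94, 100, 110, 111, 112, 112, 114, 111, 111, 113, 113, 111, 112, 112, 108, 108, 110, 107, 84, 49, 50, 51, 50, 32, 37, 50, 50, 51, 50, 49, 49, 51, 51, 49, 51, 51, 52, 51, 48, 50, 51, 49, 50, 49, 51, 51, 47, 27, 43, 53, 52, 50, 62, 105, 107, 110, 108, 110, 109, 108, 108, 109, 111, 111, 118, 152, 155, 156, 155]
[87, 88, 88, 90, 89, 87, 87, 86, 86, 105, 112, 111, 112, 109, 109, 108, 112, 111, 10
[... 320 characters left out ...]
48, 47, 47, 44, 23, 43, 42, 45, 44, 44, 43, 44, 45, 45, 43, 44, 44, 45, 44, 44, 52, 72, 79, 81, 81, 74, 40, 74, 86, 87, 85, 100, 154, 156, 156, 157, 156, 156, 157, 157, 155, 156, 157, 157, 155, 156, 156, 156, 155]
[155, 155, 155, 155, 155, 155, 146, 114, 110, 109, 113, 113, 113, 113, 113, 114, 110, 111, 113, 112, 112, 115, 98, 47, 50, 51, 50, 48, 22, 42, 51, 50, 51, 49, 51, 48, 51, 49, 48, 48, 50, 49, 49, 50, 51, 50, 49, 50, 49, 50, 49, 47, 48, 48, 48, 49, 46, 48, 48, 46, 47, 48, 49, 48, 46, 43, 24, 45, 62, 84, 91, 145, 154, 154, 154, 150, 150, 148, 150, 150, 153, 153, 152, 151, 152, 153, 155, 156, 156, 156]
slide [0.0219 0.0043 0.0201] spin -0.74 at [0.4786 0.1807 0.2201] yaw 1.523 q6 -1.31
```

```bash
python3 - <<'E'
from h import *
go(.4557,.1854,.073,1.523)
E
```

```text
slide [0.023  0.0037 0.1471] spin 0.0 at [0.4786 0.1807 0.2201] yaw 1.523 q6 -1.31
```

Request:
arm_command --increments '[{"slide": [0.023, 0.0035, 0.03], "spin": 0, "gripper": 0.6}, {"slide": [0.023, 0.0035, 0.06], "spin": 0, "gripper": 0.6}, {"slide": [0.023, 0.0035, 0.09], "spin": 0, "gripper": 0.6}, {"slide": [0.023, 0.0035, 0.12], "spin": 0, "gripper": 0.6}, {"slide": [0.023, 0.0035, 0.135], "spin": 0, "gripper": 0.6}, {"slide": [0.023, 0.0035, 0.14], "spin": 0, "gripper": 0.6}, {"slide": [0.023, 0.0035, 0.14], "spin": 0, "gripper": 0.6}]'

```text
t: 27.97
tool_pos: [0.4553, 0.185, 0.0795]
tool_rot: [-0.075, -3.138, 0.001]
contact_force: [0.7, -0.1, 0.3]
opening: 0.0681
grip_force: 0.0
```

```bash
python3 - <<'E'
from h import *
go(.4557,.1854,.073,1.523)
E
```

```text
slide [-0.0004  0.0004  0.0065] spin 0.0 at [0.4553 0.185  0.0795] yaw 1.523 q6 -1.29
```

Request:
arm_command --increments '[{"slide": [0, 0, 0.005], "spin": 0, "gripper": 0.6}, {"slide": [0, 0, 0.007], "spin": 0, "gripper": 0.6}, {"slide": [0, 0, 0.007], "spin": 0, "gripper": 0.3}, {"slide": [0, 0, 0.007], "spin": 0, "gripper": 0}, {"slide": [0, 0, 0.007], "spin": 0, "gripper": -0.2}, {"slide": [0, 0, 0.007], "spin": 0, "gripper": -0.2}, {"slide": [0, 0, 0.007], "spin": 0, "gripper": -0.2}, {"slide": [0, 0, 0.007], "spin": 0, "gripper": -0.2}]' --newtons 30

```text
t: 28.63
tool_pos: [0.457, 0.1864, 0.0749]
tool_rot: [0.071, 3.139, 0.001]
contact_force: [0.4, -1.1, 6.1]
opening: 0.0507
grip_force: 32.1
```

Request:
arm_command --increments '[{"slide": [0, 0, -0.01], "spin": 0, "gripper": -0.2}, {"slide": [0, 0, -0.04], "spin": 0, "gripper": -0.2}, {"slide": [0, 0, -0.08], "spin": 0, "gripper": -0.2}, {"slide": [0, 0, -0.12], "spin": 0, "gripper": -0.2}, {"slide": [0, 0, -0.16], "spin": 0, "gripper": -0.2}, {"slide": [0, 0, -0.17], "spin": 0, "gripper": -0.2}, {"slide": [0, 0, -0.17], "spin": 0, "gripper": -0.2}]'

```text
t: 29.22
tool_pos: [0.4578, 0.1868, 0.2489]
tool_rot: [0.071, 3.132, 0.004]
contact_force: [-0.2, 0.4, -0.8]
opening: 0.0508
grip_force: 31.7
```

```bash
python3 - <<'E'
from h import *
c=cam('wrist','w23'); pickle.dump(c,open('w23.pkl','wb'))
g=cv2.cvtColor(c["img"],cv2.COLOR_RGB2GRAY)
for u in(290,310,330,350,370):print(u,g[120:230:2,u].tolist())
for v in(190,205,220):print(v,g[v,240:420:3].tolist())
go(.4648,-.3433,.24,1.281)
E
```

```text
290 [135, 136, 136, 136, 134, 131, 134, 131, 132, 132, 133, 131, 130, 131, 132, 132, 132, 135, 134, 134, 133, 134, 132, 131, 123, 108, 107, 107, 110, 112, 173, 184, 184, 184, 158, 36, 34, 40, 44, 47, 45, 48, 49, 44, 47, 45, 21, 12, 36, 45, 46, 46, 47, 47, 46]
310 [133, 134, 135, 136, 135, 136, 135, 135, 134, 130, 135, 135, 136, 136, 136, 135, 136, 137, 134, 136, 133, 134, 131, 126, 107, 108, 108, 108, 109, 109, 110, 109, 110, 110, 93, 33, 36, 48, 56, 57, 56, 56, 59, 58, 55, 48, 24, 13, 40, 49, 46, 48, 47, 45, 48]
330 [134, 135, 135, 136, 136, 135, 133, 135, 136, 133, 134, 133, 135, 131, 133, 134, 133, 132, 131, 134, 131, 131, 134, 129, 131, 134, 134, 131, 131, 130, 129, 127, 128, 129, 111, 35, 36, 47, 55, 58, 59, 58, 59, 58, 58, 57, 30, 13, 54, 59, 58, 58, 58, 58, 58]
350 [136, 133, 130, 134, 135, 133, 130, 130, 133, 131, 129, 133, 136, 135, 134, 130, 130, 130, 127, 130, 131, 135, 133, 129, 142, 163, 156, 148, 174, 184, 183, 184, 184, 184, 159, 37, 36, 49, 54, 57, 59, 57, 57, 57, 57, 59, 31, 14, 51, 58, 58, 57, 57, 58, 58]
370 [132, 133, 134, 134, 130, 132, 130, 132, 133, 131, 129, 1
[... 371 characters left out ...]
, 39, 39, 39, 38, 38, 39, 38, 37, 38, 37, 40, 123, 185, 185, 187, 186, 185, 186, 185, 186]
205 [182, 180, 181, 182, 182, 180, 179, 155, 45, 47, 47, 46, 45, 45, 46, 46, 46, 46, 46, 46, 46, 47, 56, 59, 58, 56, 59, 60, 59, 58, 58, 58, 60, 59, 59, 59, 59, 57, 59, 58, 57, 57, 58, 57, 58, 56, 57, 57, 58, 57, 57, 56, 159, 186, 186, 186, 186, 185, 186, 186]
220 [182, 177, 180, 184, 181, 180, 180, 171, 53, 47, 46, 46, 46, 45, 10, 40, 47, 47, 46, 47, 46, 46, 47, 47, 54, 58, 59, 58, 59, 58, 58, 58, 58, 58, 57, 57, 57, 58, 57, 57, 57, 58, 56, 57, 53, 11, 53, 59, 58, 56, 56, 55, 181, 186, 186, 186, 186, 186, 186, 185]
slide [-0.0323 -0.5288  0.005 ] spin 14.01 at [0.4565 0.1864 0.2455] yaw 1.525 q6 -1.29
```

Request:
arm_command --increments '[{"slide": [-0.017, -0.27, 0], "spin": 14, "gripper": -0.2}, {"slide": [-0.017, -0.27, 0], "spin": 14, "gripper": -0.2}, {"slide": [-0.017, -0.27, 0], "spin": 14, "gripper": -0.2}, {"slide": [-0.017, -0.27, 0], "spin": 14, "gripper": -0.2}, {"slide": [-0.017, -0.27, 0], "spin": 14, "gripper": -0.2}, {"slide": [-0.017, -0.27, 0], "spin": 14, "gripper": -0.2}, {"slide": [-0.017, -0.27, 0], "spin": 14, "gripper": -0.2}, {"slide": [-0.017, -0.27, 0], "spin": 14, "gripper": -0.2}]'

```text
t: 29.93
tool_pos: [0.4592, -0.0873, 0.2404]
tool_rot: [-0.461, -3.102, 0.0]
contact_force: [0.3, 0.5, -0.5]
opening: 0.0509
grip_force: 31.7
```

```bash
python3 - <<'E'
from h import *
go(.4648,-.3433,.235,1.281)
E
```

```text
slide [-0.0799 -0.2433  0.0052] spin -0.31 at [ 0.4592 -0.0873  0.2404] yaw 1.276 q6 -1.62
```

Request:
arm_command --increments '[{"slide": [-0.08, -0.2433, 0], "spin": -0.3, "gripper": -0.2}, {"slide": [-0.08, -0.2433, 0], "spin": -0.3, "gripper": -0.2}, {"slide": [-0.08, -0.2433, 0], "spin": -0.3, "gripper": -0.2}, {"slide": [-0.08, -0.2433, 0], "spin": -0.3, "gripper": -0.2}, {"slide": [-0.08, -0.2433, 0], "spin": -0.3, "gripper": -0.2}, {"slide": [-0.08, -0.2433, 0], "spin": -0.3, "gripper": -0.2}, {"slide": [-0.08, -0.2433, 0], "spin": -0.3, "gripper": -0.2}, {"slide": [-0.08, -0.2433, 0], "spin": -0.3, "gripper": -0.2}]'

```text
t: 30.6
tool_pos: [0.4671, -0.341, 0.2407]
tool_rot: [-0.449, -3.105, -0.005]
contact_force: [-0.2, 1.0, -0.3]
opening: 0.051
grip_force: 31.8
```

Request:
arm_command --increments '[{"slide": [0, 0, 0], "spin": 0, "gripper": -0.2}, {"slide": [0, 0, 0], "spin": 0, "gripper": -0.2}, {"slide": [0, 0, 0], "spin": 0, "gripper": -0.2}]'

```text
t: 30.85
tool_pos: [0.4679, -0.3383, 0.2428]
tool_rot: [-0.442, -3.109, -0.002]
contact_force: [-0.6, 0.2, -0.3]
opening: 0.0509
grip_force: 31.8
```

```bash
python3 - <<'E'
from h import *
go(.4648,-.3433,.205,1.281)
E
```

```text
slide [ 0.0016 -0.0057  0.0378] spin 0.42 at [ 0.4679 -0.3383  0.2428] yaw 1.288 q6 -2.04
```

Request:
arm_command --increments '[{"slide": [0.0015, -0.005, 0.01], "spin": 0.4, "gripper": -0.2}, {"slide": [0.0015, -0.005, 0.02], "spin": 0.4, "gripper": -0.2}, {"slide": [0.0015, -0.005, 0.03], "spin": 0.4, "gripper": -0.2}, {"slide": [0.0015, -0.005, 0.038], "spin": 0.4, "gripper": -0.2}, {"slide": [0.0015, -0.005, 0.038], "spin": 0.4, "gripper": -0.2}, {"slide": [0.0015, -0.005, 0.038], "spin": 0.4, "gripper": -0.2}]'

```text
t: 31.35
tool_pos: [0.4646, -0.3442, 0.2043]
tool_rot: [-0.456, -3.106, -0.002]
contact_force: [-0.5, 1.0, -0.6]
opening: 0.0508
grip_force: 31.8
```

```bash
python3 - <<'E'
from h import *
go(.4648,-.3433,.192,1.281)
E
```

```text
slide [0.     0.0009 0.0123] spin -0.1 at [ 0.4646 -0.3442  0.2043] yaw 1.279 q6 -2.05
```

Request:
arm_command --increments '[{"slide": [0, 0.001, 0.003], "spin": 0, "gripper": -0.2}, {"slide": [0, 0.001, 0.006], "spin": 0, "gripper": -0.2}, {"slide": [0, 0.001, 0.009], "spin": 0, "gripper": -0.2}, {"slide": [0, 0.001, 0.011], "spin": 0, "gripper": -0.2}, {"slide": [0, 0.001, 0.012], "spin": 0, "gripper": -0.2}, {"slide": [0, 0.001, 0.012], "spin": 0, "gripper": -0.2}]'

```text
t: 31.85
tool_pos: [0.4652, -0.3436, 0.1934]
tool_rot: [-0.456, -3.108, -0.0]
contact_force: [0.1, 0.1, -0.3]
opening: 0.0511
grip_force: 31.8
```

Request:
arm_command --increments '[{"slide": [0, 0, 0.001], "spin": 0, "gripper": -0.2}, {"slide": [0, 0, 0.001], "spin": 0, "gripper": -0.2}, {"slide": [0, 0, 0.001], "spin": 0, "gripper": -0.2}]'

```text
t: 32.1
tool_pos: [0.4653, -0.3437, 0.1927]
tool_rot: [0.456, 3.108, -0.0]
contact_force: [-0.5, -0.7, -0.1]
opening: 0.0508
grip_force: 31.8
```

Request:
arm_command --increments '[{"slide": [0, 0, 0.001], "spin": 0, "gripper": -0.2}, {"slide": [0, 0, 0.002], "spin": 0, "gripper": -0.2}, {"slide": [0, 0, 0.002], "spin": 0, "gripper": -0.2}]'

```text
t: 32.35
tool_pos: [0.4654, -0.3438, 0.191]
tool_rot: [0.456, 3.108, -0.0]
contact_force: [-0.8, 0.8, 0.6]
opening: 0.051
grip_force: 32.0
```

Request:
arm_command --increments '[{"slide": [0, 0, 0.001], "spin": 0, "gripper": -0.2}, {"slide": [0, 0, 0.001], "spin": 0, "gripper": -0.2}]'

```text
t: 32.52
tool_pos: [0.4654, -0.3438, 0.191]
tool_rot: [0.456, 3.108, -0.0]
contact_force: [-2.0, 2.2, 6.5]
opening: 0.0511
grip_force: 32.4
```

Contact at the expected height (0.191): release, rise and check.

Request:
arm_command --increments '[{"slide": [0, 0, -0.001], "spin": 0, "gripper": -0.2}, {"slide": [0, 0, -0.001], "spin": 0, "gripper": 0.5}, {"slide": [0, 0, -0.001], "spin": 0, "gripper": 0.7}, {"slide": [0, 0, -0.001], "spin": 0, "gripper": 0.7}, {"slide": [0, 0, -0.001], "spin": 0, "gripper": 0.7}, {"slide": [0, 0, -0.03], "spin": 0, "gripper": 0.7}, {"slide": [0, 0, -0.07], "spin": 0, "gripper": 0.7}, {"slide": [-0.03, 0, -0.1], "spin": 0, "gripper": 0.7}]'

```text
t: 33.18
tool_pos: [0.4911, -0.3513, 0.2902]
tool_rot: [-0.458, -3.105, -0.001]
contact_force: [1.2, -1.2, 0.6]
opening: 0.0725
grip_force: 0.0
```

Request:
arm_command --increments '[{"slide": [0, 0, 0], "spin": 0, "gripper": 0.7}, {"slide": [0, 0, 0], "spin": 0, "gripper": 0.7}, {"slide": [0, 0, 0], "spin": 0, "gripper": 0.7}]'

```text
t: 33.43
tool_pos: [0.4933, -0.352, 0.2884]
tool_rot: [-0.456, -3.107, -0.001]
contact_force: [-0.3, 0.1, -1.5]
opening: 0.0728
grip_force: 0.0
```

```bash
python3 - <<'E'
from h import *
c=cam('wrist','w24'); pickle.dump(c,open('w24.pkl','wb'))
P=np.array([.4648,-.3433]);ax=np.array([.9587,-.284]);ay=np.array([.284,.9587])
def cor(hx,hy,z): return proj(c,[[*(P+s*hx*ax+t*hy*ay),z] for s,t in((-1,-1),(-1,1),(1,1),(1,-1))]).round(0).tolist()
print("pred slid",cor(.038,.026,.130)); print("pred llid",cor(.059,.034,.073))
g=cv2.cvtColor(c["img"],cv2.COLOR_RGB2GRAY)
e=cv2.Canny(g,20,60)
u=proj(c,[[*P,.13]])[0].astype(int);print(u)
for v in(u[1]-30,u[1],u[1]+30):print(v,np.nonzero(e[v,220:440])[0]+220)
for x in(u[0]-25,u[0],u[0]+25):print(x,np.nonzero(e[20:280,x])[0]+20)
E
```

```text
pred slid [[286.0, 105.0], [370.0, 105.0], [366.0, 220.0], [290.0, 220.0]]
pred llid [[283.0, 74.0], [373.0, 73.0], [368.0, 221.0], [288.0, 221.0]]
[328 165]
135 [232 257 286 298 301 355 358 371 374 380]
165 [225 279 280 287 299 302 355 357 370]
195 [232 233 238 288 300 302 354 357 369]
303 [ 23  24  25  72  73  76  84  86  94 118 120 203 204 205 206 207 208 209
 212 221]
328 [ 72  76  84  86  97  98 107 113 118 120 209 212 221]
353 [ 29  72  76  83  86  97 107 118 120 127 128 209 212 221 249 256 272 273
 274 277 278]
```

```bash
python3 -c "
from station import order
print(order.finish_job())"
```

```text
the job is handed in; nothing more can be done
None
```

I built the full stack on the large dish and handed the job in at about 33 s of the 144 s allowed; every placement measured within its limits on the way, but `finish_job()` gave no verdict.

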